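Pry up the shaker deck and pack it with a shim

ROBOT

A 6-joint arm with a two-finger parallel gripper is mounted at the origin on the work surface; the furniture and walls round the work are solid. World frame = base frame: x ahead of the robot, y to its left, z up, the work surface at z = 0. Lengths are in m, angles in rad, forces in N, time in s.
With the tool pointing down it reaches from about 0.375 to 0.975 m from the base axis. Payload 3.8 kg.
Tool frame: the origin (TCP) lies midway between the tips of the shut fingers; the grasp point (between the pads) lies 19 mm behind it; x points along the fingers, z is the direction in which the jaws open and shut, and the axes are right-handed (so a half turn about x gives the same grasp; the last joint's range is limited). The gripper opens to 85 mm and grips with 20 to 120 N. Pads are 22 mm wide; open, the fingers measure 114 mm over their backs; the gripper's body (76 mm by 85 mm) begins 54 mm behind the grasp point. The pads swing forward as they close: fully open they stand 13 mm farther back than shut.
Start: joints at [-1.367, 0.264, 1.604, -0, 1.274, -0.037], TCP at [0.161, -0.656, 0.197] pointing down, gripper open.
Joint ranges: [-2.63, 2.63], [-0.94, 2.18], [0.31, 2.57], [-1.31, 4.45], [0, 2.66], [-2.55, 2.55]. Speed limits (rad/s): [2.57, 2.57, 3.14, 3.14, 3.14, 3.14].

INTERFACE

Orientations are given as a rotation vector (axis times angle).
In Python, from workcell import * gives the robot as it stands. The module is installed in compiled form; this text tells all that it offers.
- The arm moves only by the tool carry_out, never from a script. Its arguments are lists of equal length, an entry for each row: "offset": the shift along the tool's x, y, z in cm, a list of three; "delta_rot": the turn, a rotation vector about the tool's x, y, z in degrees, a list of three. A call has exactly 5 rows; each row shifts and turns the commanded pose from where the row before left it, along the tool's axes as they then stand; what a row does not reach is not made up. A row lasts 1/12 s, in which the tool goes at most 41.7 mm and 7.16 degrees, less where a joint would pass 70% of its speed; a pose out of reach is approached as far as the arm can. A call is refused whole if a number of a shift passes 4.17 or a number of a turn 7.16, either way. A call with a gripper value outside its range is refused whole. "fingers" is the opening, from -1 (shut) to 1 (fully open), set as the call begins (left out, the last holds). The fingers move at their own pace and stop on an object; "newtons" is the grip in N (left out, the last holds). Time passes only in rows, so rows that do not move let the fingers close, or fill a call up. It gives the time, the measured TCP pose, the force and the opening at its end, in the units of the state.
- read_state(): the state, without advancing time (a new reading comes with each control period).
- read_camera(name): name is "scene" or "side" or "wrist"; returns (picture, depth): 420x560x3 uint8, red, green, blue; 420x560 float32, m along the optical axis (not along the pixel's ray), 0 where there is no reading.
- get_calibration(name): a dict with "fx", "fy", "cx", "cy" (pixels), "R" (3x3) and "t" (3): a world point X has camera coordinates R X + t; the wrist camera has in their place "mount" (4x4, takes a point from camera to tool coordinates, whose origin is the TCP and whose axes are the tool frame's). Camera axes: x right, y down, z forward; pixel columns grow to the right and rows downward; lengths in m; the calibration is good to about 2 mm. A picture is of the moment at which its call begins: read the wrist's pose just before it. get_calibration takes no time and is no camera call.
- finish_job(): hands the job in, once; it reports no verdict.
The state is a dict: "time": time; "q": joint angles; "joint_vel": joint speeds; "joint_torque": joint torques, N m; "tool_pos": TCP position; "tcp_rot": TCP orientation; "wrist_force": force on the tool from outside, world axes, zero at the start; "torque": the same for the moment, N m; "width": opening from 0.0 (shut) to 1.0 (fully open).
Only numpy, scipy, OpenCV 4.12 (cv2) and the standard library are available. Lean on these libraries where they do the work, as an engineer would, in place of code of your own. Each camera call takes 0.05 s, during which the arm holds its last target. There are 200 camera calls.

TASK

The front of the bench shaker's hinged deck must be packed up: lay the pry bar over the fulcrum block with its tip in the notch, press the handle down to lever the deck up, and let the heavy handle keep it there while you slip the shim's flat nose at least half way under the deck's edge at the bright wear plate. Then raise the handle to let the deck down gently onto the shim, draw the bar out and lay it flat on the table, wholly in front of the fulcrum. Do not lift or push the shaker with the gripper, and leave the other things alone.

Things in the scene. Friction and masses are not known exactly. Their poses are not given: they have to be found in the camera images.
- shaker: bench shaker: white housing 184 mm wide, 150 mm tall on a dark steel deck hinged at the rear. Fixed frame: origin on the table under the middle of the deck's front edge, x level to the rear, y along the edge, z up. Deck: y -100 to +100, 160 mm deep; at rest its underside is 4 mm above the table, its front face z 4 to 34 mm; the housing's lower front is at x = +30 mm
- deck (a joint): deck angle, rad, about its rear hinge (along the shaker's y, 160 mm behind the edge, 30 mm up): 0 = down, positive = front edge raised (0.05 = 8 mm). Deck and housing weigh about 1 kg (some 5 N at the edge) and fall back unless held; on the shim they rest at about 0.038
- notch (a point): middle of the pry notch's ceiling at the deck's front edge, deck down (shaker x 0, y -55, z 24 mm; axes as the shaker; does not move with the deck). The notch is 50 mm wide along y, 30 mm deep in x, open to the front and below
- seat (a point): point on the table under the deck's edge (shaker x 0, y +55 mm; axes as the shaker), below the bright steel wear plate (46 mm wide) at the other end of the front edge from the notch: the shim belongs here
- brow (a point): middle of the lower front edge of the housing's overhanging upper part (shaker x -30, z 85 mm, deck down): it overhangs the whole front edge by 30 mm, z 85 to 150 mm, so a gripper holding the shim's tab must lean back from the shaker, about 35 degrees
- fulcrum: small dark steel block screwed to the table in front of the notch, 60 mm wide, its foot 30 mm deep and 8 mm high; a rounded ridge (radius 8 mm, 50 mm long) runs along its y; x points to the shaker. Origin under its middle
- ridge (a point): top of the fulcrum's ridge, in the middle, 24 mm above the table, about 36 to 46 mm in front of the deck's edge
- pry_bar: loose pry bar, 0.5 kg: heavy black ribbed handle 100x24x28 mm (x -50 to +50) and flat steel blade, 20 mm wide, 6 mm thick (z 4 to 10), to x = +162. Origin under the handle's middle, x to the tip, z up; centre of mass near x = +10. With the tip some 12 mm inside the edge and the blade on the ridge, the handle's weight keeps the deck up once its far end is on the table
- bar_tip (a point): middle of the end of the pry bar's blade (bar x = +162 mm, z = 7 mm), axes as the bar
- shim: loose aluminium packing shim, 0.12 kg: a flat nose 45 mm long, 40 mm wide and 10 mm thick, with an upright grip tab behind it (47 mm long, x -91 to -44; 14 mm thick in y; 46 mm tall from the table). Origin on the underside at the nose's front end, x pointing out of the nose, z up
- petri: bystander: clear dish, 64 mm across, 16 mm high, loose; origin under its middle
- vial: bystander: small vial, 23 mm across, 54 mm tall, standing loose; origin under its middle
- dropper: bystander: amber dropper bottle, 31 mm across, 91 mm tall, standing loose; origin under its middle

How it is judged:
On the way, in this order (a step that is already met when the one before it is completed fails the run):
1. the bar, resting on the fulcrum, has levered the deck's front edge up by at least 8 mm (value of joint deck above 0.05 rad and contact force between pry_bar and shaker above 0.5 N and contact force between pry_bar and fulcrum above 0.5 N), for 0.2 s.
2. while the bar keeps the deck raised by at least 8 mm, the shim's nose is at least 15 mm under its edge, within 20 mm of the middle of the wear plate (value of joint deck above 0.05 rad and contact force between pry_bar and shaker above 0.5 N and x of shim in the frame of shaker above 0.015 m and y of shim in the frame of seat between -0.02 and 0.02 m), for 0.2 s.
At the end, for the whole second after the job is handed in: The deck rests on the shim (0.025 to 0.05 rad, over 1 N), whose nose is 15 mm or more under the edge and within 20 mm sideways of the wear plate's middle; the pry bar lies still and flat on the table, its tip 8 mm or more in front of the fulcrum's ridge (x of shim in the frame of shaker above 0.015 m and y of shim in the frame of seat between -0.02 and 0.02 m and value of joint deck between 0.025 and 0.05 rad and contact force between shaker and shim above 1 N and angle between each of shim, pry_bar's own z axis and vertical below 0.1 rad and x of bar_tip in the frame of fulcrum below -0.008 m and height (world z) of pry_bar below 0.01 m and linear speed of each of pry_bar, shim below 0.02 m/s); the robot touches nothing.
It fails at once if the gripper pushes the shaker (more than 5 N) (contact force between any of the fingers, the arm and shaker above 5 N).
It fails at once if the deck is dropped (falls faster than 0.7 rad/s, 11 cm/s at its edge) (velocity of joint deck below -0.7 rad/s).
It fails at once if a bystander is shifted by more than 30 mm (distance of any of petri, vial, dropper from where it was at the start of the episode above 0.03 m).
It also fails if it takes over 67 s, if anything falls off the work surface, if the arm or the gripper's body presses on something with over 40 N, if the wrist force passes 120 N, or if a joint passes its speed limit or range.

## Working session

There is one attempt and no reset: what is moved stays moved. The work goes in short steps, Python scripts to look and compute and a tool call to move; the robot and the scene stay as the last step left them, time stands still between calls to the robot, and variables do not carry over. Pictures are saved under pics/ and viewed, about 8 in all and at most 12, crops included, and the job is handed in when it is done.

Besides the shell and the picture viewer there is one more tool, called after "Request:" by a JSON object that holds its "fn" and its "kwargs", one argument or row to a line. carry_out: Moves the arm, as the interface text tells. Its arguments: {"type":"object","properties":{"offset":{"type":"array"},"delta_rot":{"type":"array"},"fingers":{"type":"number"},"newtons":{"type":"number"}},"required":["offset","delta_rot"]}

```bash
mkdir -p pics; cat > h.py <<'E'
from workcell import *
import numpy as np, cv2
from scipy.spatial.transform import Rotation as Ro
def cam(name):
    s=read_state(); im,d=read_camera(name); c=get_calibration(name)
    if 'mount' in c:
        T=np.eye(4); T[:3,:3]=Ro.from_rotvec(s['tcp_rot']).as_matrix(); T[:3,3]=s['tool_pos']
        M=T@np.array(c['mount']); c['R']=M[:3,:3].T; c['t']=-M[:3,:3].T@M[:3,3]
    c['R']=np.array(c['R']);c['t']=np.array(c['t'])
    return im,d,c
def pts(d,c):
    v,u=np.indices(d.shape)
    P=np.stack([(u-c['cx'])/c['fx']*d,(v-c['cy'])/c['fy']*d,d],-1)
    return (P-c['t'])@c['R']
def ray(c,u,v,z):
    o=-c['R'].T@c['t']; r=c['R'].T@np.array([(u-c['cx'])/c['fx'],(v-c['cy'])/c['fy'],1.])
    return o+r*(z-o[2])/r[2]
def proj(c,X):
    p=c['R']@np.array(X)+c['t']; return np.array([p[0]/p[2]*c['fx']+c['cx'],p[1]/p[2]*c['fy']+c['cy']])
def save(n,im,s=1.4): cv2.imwrite('pics/'+n+'.png',cv2.resize(im[...,::-1],None,fx=s,fy=s))
E
python3 - <<'E'
from h import *
for n in ('scene','side'):
    im,d,c=cam(n); save(n,im); np.savez(''+n,im=im,d=d,**c)
    print(n,-c['R'].T@c['t'],c['fx'])
print(read_state())
E
```

```text
scene [0.71197662 0.66510693 0.92299931] 479.4368347500923
side [0.37530264 0.55155465 0.39388481] 404.7975497645497
{'time': 0.1, 'q': array([-1.36690241e+00,  2.64709162e-01,  1.60526868e+00, -4.18587892e-05,
        1.27367746e+00, -3.69026702e-02]), 'joint_vel': array([-0.00012073, -0.00209717, -0.00294909, -0.00018368,  0.00033885,
       -0.00028375]), 'joint_torque': array([-4.20571882e-05, -5.16708612e+01, -3.68590271e+01, -4.26104737e-05,
        6.31132774e-03,  1.78498419e-05]), 'tool_pos': array([ 0.16080325, -0.65480496,  0.19554858]), 'tcp_rot': array([ 1.03132202,  1.31518179, -1.02914946]), 'wrist_force': array([-0.13937561, -0.23750907, -0.3401294 ]), 'torque': array([ 0.02648386, -0.01513757,  0.04105635]), 'width': 0.9991980575928538}
```

View pics/scene.png

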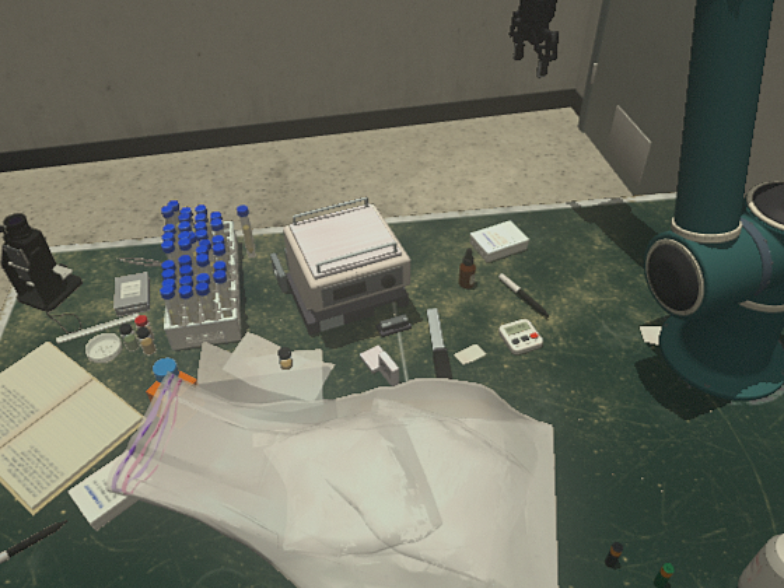

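View pics/side.png

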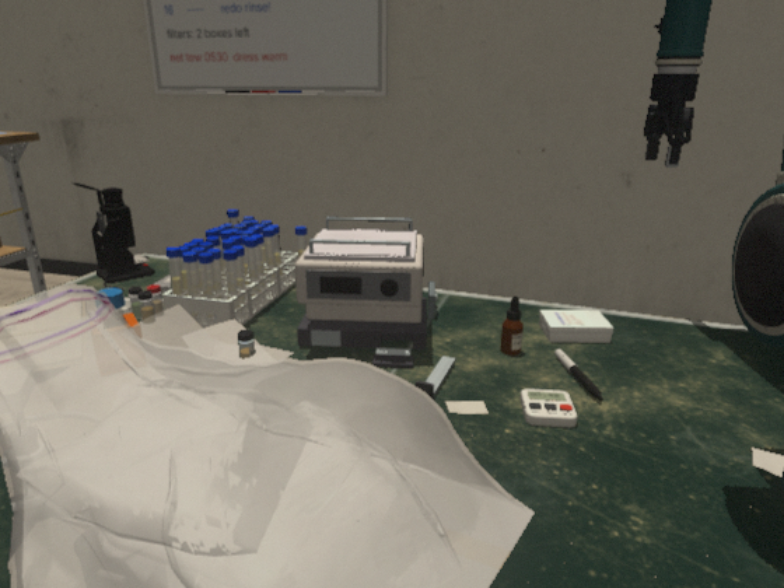

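The scene view shows the shaker (345,265), fulcrum (395,322), bar (437,345), shim (382,362), vial (285,357), dropper (467,270) and petri dish (103,348). In front of them is a sheet-like mound that hides the bar's handle in part. I'll crop in and measure next.

```bash
python3 - <<'E'
from h import *
z=np.load('scene.npz'); im,d=z['im'],z['d']; c={k:z[k] for k in z.files}
P=pts(d,c)
cr=im[185:285,190:340]; save('crop',np.ascontiguousarray(cr),5.3)
for n,(u,v) in dict(shim=(274,254),shimtab=(278,265),fulc=(282,230),bar=(311,230),bar2=(312,245),handle=(314,258),vial=(203,251),drop=(333,195),petri=(73,248),deckL=(222,237),deckR=(300,215),bag=(300,280),bag2=(250,285),bag3=(310,275)).items(): print(n,P[v,u].round(3))
# bag top heights grid
for (u,v) in [(230,300),(290,310),(350,300),(330,280),(390,310)]: print(u,v,P[v,u].round(3))
E
```

```text
shim [ 0.596 -0.07   0.047]
shimtab [ 0.592 -0.04   0.041]
fulc [ 0.558 -0.17   0.018]
bar [ 0.482 -0.161  0.011]
bar2 [ 0.492 -0.111  0.011]
handle [ 0.502 -0.053  0.03 ]
vial [ 0.762 -0.107  0.055]
drop [ 0.402 -0.247  0.043]
petri [ 1.088 -0.22   0.013]
deckL [ 0.713 -0.185  0.01 ]
deckR [ 0.496 -0.231 -0.   ]
bag [0.568 0.08  0.132]
bag2 [0.668 0.046 0.097]
bag3 [0.544 0.068 0.127]
230 300 [0.715 0.072 0.092]
290 310 [0.604 0.152 0.14 ]
350 300 [0.478 0.139 0.119]
330 280 [0.508 0.093 0.133]
390 310 [0.368 0.111 0.011]
```

View pics/crop.png

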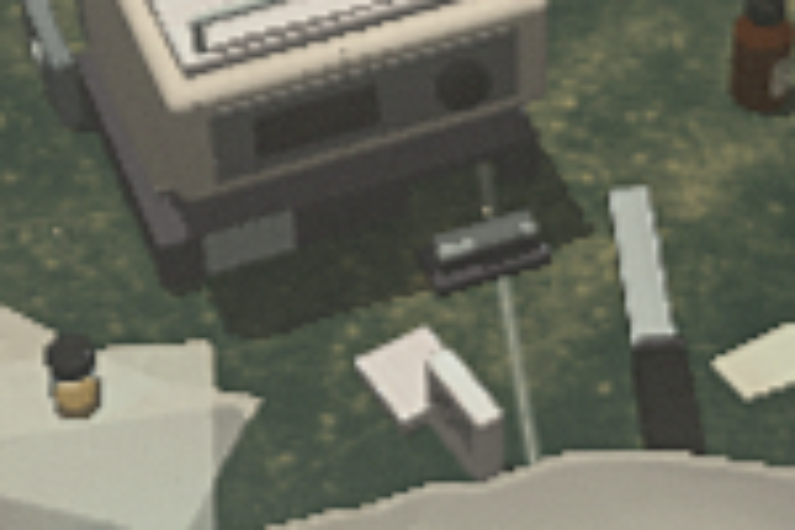

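```bash
python3 - <<'E'
from h import *
z=np.load('scene.npz'); c={k:z[k] for k in z.files}
for n,u,v,h in [('tipL',610,188,.01),('tipR',648,185,.01),('blL',632,342,.01),('blR',676,340,.01),('hanL',632,340,.028),('hanR',685,338,.028),
 ('nose1',355,362,.01),('nose2',425,328,.01),('nose3',405,422,.01),('tabf1',427,355,.046),('tabf2',440,347,.046),('tabr1',502,410,.046),('tabr2',488,425,.046),
 ('rid1',437,250,.022),('rid2',532,215,.022),('ft1',437,292,0),('ft2',551,264,0),('wp1',205,237,.034),('wp2',295,210,.034),('wp3',297,247,.004),('wp4',207,272,.004),('deckL',160,235,.034)]:
    print(n,ray(c,190+u/5.3,185+v/5.3,h).round(4))
s=read_state(); print(Ro.from_rotvec(s['tcp_rot']).as_matrix().round(3)); w=get_calibration('wrist'); print(w)
E
```

```text
tipL [ 0.4894 -0.199   0.01  ]
tipR [ 0.4703 -0.1972  0.01  ]
blL [ 0.5023 -0.0979  0.01  ]
blR [ 0.4817 -0.095   0.01  ]
hanL [ 0.5061 -0.084   0.028 ]
hanR [ 0.4818 -0.0803  0.028 ]
nose1 [ 0.6326 -0.1118  0.01  ]
nose2 [ 0.5966 -0.1261  0.01  ]
nose3 [ 0.6156 -0.0716  0.01  ]
tabf1 [ 0.6031 -0.0788  0.046 ]
tabf2 [ 0.5965 -0.0823  0.046 ]
tabr1 [ 0.5761 -0.0407  0.046 ]
tabr2 [ 0.5838 -0.0336  0.046 ]
rid1 [ 0.5837 -0.1637  0.022 ]
rid2 [ 0.5339 -0.1773  0.022 ]
ft1 [ 0.5855 -0.1564  0.    ]
ft2 [ 0.5272 -0.1634  0.    ]
wp1 [ 0.6932 -0.1835  0.034 ]
wp2 [ 0.6482 -0.1926  0.034 ]
wp3 [ 0.6486 -0.1962  0.004 ]
wp4 [ 0.6943 -0.1884  0.004 ]
deckL [ 0.7143 -0.1892  0.034 ]
[[-0.     0.971  0.238]
 [ 0.002  0.238 -0.971]
 [-1.     0.    -0.002]]
{'fx': 320.7893847635997, 'fy': 320.7893847635997, 'cx': 283.350233808532, 'cy': 210.27218791613123, 'mount': array([[-1.99846430e-05, -2.80398502e-01,  9.59883680e-01,
        -1.76514700e-01],
       [ 1.33612203e-04, -9.59883673e-01, -2.80398497e-01,
         7.20314676e-02],
       [ 9.99999991e-01,  1.22648509e-04,  5.66475941e-05,
         3.79176024e-04],
       [ 0.00000000e+00,  0.00000000e+00,  0.00000000e+00,
         1.00000000e+00]])}
```

```bash
cat >> h.py <<'E'
def frame(yaw,lean=0):
    """tool rotation: jaws (z) along world yaw (deg), x down, y away from shaker; lean deg = body tipped away from shaker (fingers point to it)"""
    a=np.deg2rad(yaw); z=np.array([np.cos(a),np.sin(a),0]); x=np.array([0,0,-1.]); y=np.cross(z,x)
    return Ro.from_rotvec(-np.deg2rad(lean)*z)*Ro.from_matrix(np.stack([x,y,z],1))
def plan(way,start=None):
    """way: list of (pos,Rotation,nrows). prints rows in tool axes cm/deg, in calls of 5"""
    if start is None:
        s=read_state(); start=(s['tool_pos'],Ro.from_rotvec(s['tcp_rot']))
    p,R=np.array(start[0]),start[1]; rows=[]
    for tp,tR,n in way:
        tp=np.array(tp)
        for k in range(n,0,-1):
            o=(R.inv().apply(tp-p)/k*100).round(2); w=(np.rad2deg((R.inv()*tR).as_rotvec())/k).round(2)
            if abs(o).max()>4.17 or np.linalg.norm(o)>4.17 or np.linalg.norm(w)>7.16: print('!limit',o,w)
            p=p+R.apply(o/100); R=R*Ro.from_rotvec(np.deg2rad(w)); rows.append((o.tolist(),w.tolist()))
    while len(rows)%5: rows.append(([0,0,0],[0,0,0]))
    for i in range(0,len(rows),5):
        print('offset',[r[0] for r in rows[i:i+5]],'\n   rot',[r[1] for r in rows[i:i+5]])
    return p,R
E
python3 - <<'E'
from h import *
plan([([.165,-.64,.31],Ro.from_rotvec(read_state()['tcp_rot']),3),([.56,-.08,.31],frame(11),17)])
E
```

```text
offset [[-3.81, 0.25, -0.45], [-3.82, 0.26, -0.46], [-3.81, 0.25, -0.45], [0.01, 3.04, -2.65], [0.0, 3.27, -2.36]] 
   rot [[0.0, 0.0, 0.0], [0.0, 0.0, 0.0], [0.0, 0.0, 0.0], [-5.13, -0.01, -0.01], [-5.13, -0.01, -0.0]]
offset [[0.0, 3.46, -2.06], [0.0, 3.64, -1.74], [0.0, 3.78, -1.41], [0.0, 3.89, -1.07], [0.0, 3.97, -0.72]] 
   rot [[-5.13, -0.0, -0.01], [-5.13, -0.01, -0.0], [-5.13, -0.0, -0.01], [-5.13, -0.01, -0.0], [-5.13, -0.0, -0.01]]
offset [[0.0, 4.01, -0.36], [0.0, 4.03, 0.0], [0.0, 4.01, 0.36], [0.0, 3.97, 0.72], [0.0, 3.88, 1.07]] 
   rot [[-5.13, -0.01, -0.0], [-5.13, -0.0, -0.01], [-5.13, -0.01, -0.0], [-5.13, -0.0, -0.01], [-5.13, -0.01, -0.0]]
offset [[0.0, 3.77, 1.42], [0.01, 3.63, 1.75], [0.0, 3.46, 2.07], [0.01, 3.27, 2.37], [0.0, 3.04, 2.64]] 
   rot [[-5.13, -0.01, -0.01], [-5.13, -0.0, -0.0], [-5.13, -0.01, -0.01], [-5.13, -0.0, -0.0], [-5.12, -0.01, -0.01]]
```

Request:
{"fn": "carry_out", "kwargs": {
  "offset": [
    [-3.8,0.25,-0.45],
    [-3.8,0.25,-0.45],
    [-3.8,0.25,-0.45],
    [0,3.04,-2.65],
    [0,3.27,-2.36]
  ],
  "delta_rot": [
    [0,0,0],
    [0,0,0],
    [0,0,0],
    [-5.13,0,0],
    [-5.13,0,0]
  ]
}}

```text
time: 0.52
tool_pos: [0.2115, -0.5766, 0.3144]
tcp_rot: [0.89, 1.374, -0.897]
wrist_force: [1.3, 0.2, -0.7]
width: 1.001
```

Request:
{"fn": "carry_out", "kwargs": {
  "offset": [
    [0,3.46,-2.06],
    [0,3.64,-1.74],
    [0,3.78,-1.41],
    [0,3.89,-1.07],
    [0,3.97,-0.72]
  ],
  "delta_rot": [
    [-5.13,0,0],
    [-5.13,0,0],
    [-5.13,0,0],
    [-5.13,0,0],
    [-5.13,0,0]
  ]
}}

```text
time: 0.93
tool_pos: [0.3282, -0.408, 0.3103]
tcp_rot: [0.548, 1.501, -0.547]
wrist_force: [1.7, -0.6, 0.1]
width: 0.999
```

Request:
{"fn": "carry_out", "kwargs": {
  "offset": [
    [0,4.01,-0.36],
    [0,4.03,0],
    [0,4.01,0.36],
    [0,3.97,0.72],
    [0,3.88,1.07]
  ],
  "delta_rot": [
    [-5.13,0,0],
    [-5.13,0,0],
    [-5.13,0,0],
    [-5.13,0,0],
    [-5.13,0,0]
  ]
}}

```text
time: 1.35
tool_pos: [0.4442, -0.2433, 0.3105]
tcp_rot: [0.197, 1.562, -0.197]
wrist_force: [0.3, -0.2, -0.6]
width: 1.002
```

Request:
{"fn": "carry_out", "kwargs": {
  "offset": [
    [0,3.77,1.42],
    [0,3.63,1.75],
    [0,3.46,2.07],
    [0,3.27,2.37],
    [0,3.04,2.64]
  ],
  "delta_rot": [
    [-5.13,0,0],
    [-5.13,0,0],
    [-5.13,0,0],
    [-5.13,0,0],
    [-5.13,0,0]
  ]
}}

```text
time: 1.77
tool_pos: [0.5605, -0.0786, 0.3103]
tcp_rot: [-0.155, 1.566, 0.155]
wrist_force: [1.0, -0.8, -0.4]
width: 1.0
```

```bash
python3 - <<'E'
from h import *
im,d,c=cam('wrist'); save('w1',im); np.savez('w1',im=im,d=d,**c)
s=read_state();print(s['time'],s['tool_pos'],Ro.from_rotvec(s['tcp_rot']).as_matrix().round(3),s['q'].round(2))
E
```

```text
1.8167 [ 0.56416185 -0.07229416  0.30979688] [[ 0.002 -0.204  0.979]
 [ 0.006  0.979  0.204]
 [-1.     0.005  0.003]] [-0.18  0.01  1.68  0.01  1.45 -0.38]
```

View pics/w1.png

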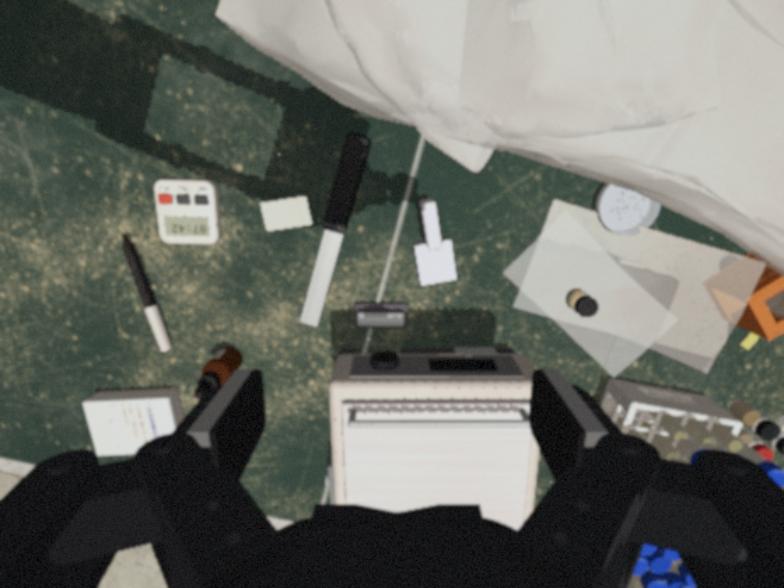

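The wrist view shows the bar from (312,320) to (355,137), the shim nose at (435,262) with its tab at (430,215), the fulcrum at (381,313) and the shaker front at about row 350. The bag edge passes close behind the handle, at (365,110). Next I'll measure from a settled frame.

```bash
cat > m.py <<'E'
from h import *
im,d,c=cam('wrist'); np.savez('w1',im=im,d=d,**c)
P=pts(d,c); X,Y,Z=P[...,0],P[...,1],P[...,2]; br=im.astype(int).sum(2)
def rect(n,m):
    m=cv2.morphologyEx(m.astype(np.uint8),cv2.MORPH_OPEN,np.ones((2,2)))
    k,l,st,_=cv2.connectedComponentsWithStats(m)
    if k<2: print(n,'none');return
    i=1+st[1:,4].argmax(); q=P[l==i]
    r=cv2.minAreaRect((q[:,:2]*1000).astype(np.float32)); b=cv2.boxPoints(r)
    print(n,st[i,4],'c',np.round(r[0],1),'size',np.round(r[1],1),'ang',round(r[2],1),'z',np.median(q[:,2]).round(4)); print('   ',b.round(1).tolist())
box=lambda x0,x1,y0,y1:(X>x0)&(X<x1)&(Y>y0)&(Y<y1)&(d>0)
if __name__=='__main__':
    rect('handle',box(.44,.55,-.12,.03)&(Z>.018)&(Z<.04)&(br<180))
    rect('blade',box(.44,.52,-.24,-.07)&(br>300)&(Z<.02))
    rect('nose',box(.57,.66,-.14,-.04)&(br>380)&(Z<.025)&(Z>.004))
    rect('tab',box(.55,.66,-.14,0)&(Z>.035)&(Z<.06))
    rect('ridge',box(.5,.62,-.2,-.14)&(Z>.015)&(Z<.035))
    rect('foot',box(.5,.62,-.2,-.13)&(Z>.005)&(Z<.035))
    rect('hous',box(.45,.8,-.4,-.12)&(Z>.1)&(Z<.2))
    for y in np.arange(-.03,.09,.02):
        print(round(y,2),[round(float(np.max(Z[m])),3) if (m:=(abs(X-x)<.01)&(abs(Y-y)<.01)).any() else None for x in (.44,.46,.48,.5,.52,.54,.56,.58,.6,.62)])
    s=read_state();print(s['time'],s['tool_pos'],s['tcp_rot'])
E
python3 m.py
```

```text
handle 1187 c [518.3 -40.2] size [97.1 54.6] ang 83.6 z 0.0272
    [[485.70001220703125, -85.4000015258789], [540.0, -91.5], [550.9000244140625, 4.900000095367432], [496.6000061035156, 11.100000381469727]]
blade 1939 c [ 507.1 -126. ] size [258.4  67.1] ang 66.1 z 0.0006
    [[424.1000061035156, -230.60000610351562], [485.5, -257.70001220703125], [590.0, -21.399999618530273], [528.5999755859375, 5.800000190734863]]
nose 709 c [594.6 -61.6] size [ 40.7 140.6] ang 21.4 z 0.0095
    [[549.9000244140625, -3.700000047683716], [601.2999877929688, -134.5], [639.2000122070312, -119.5999984741211], [587.7999877929688, 11.199999809265137]]
tab 356 c [584.7 -43.1] size [ 21.1 103. ] ang 29.8 z 0.0454
    [[549.9000244140625, -3.700000047683716], [601.0999755859375, -93.0999984741211], [619.4000244140625, -82.5999984741211], [568.2000122070312, 6.800000190734863]]
ridge 334 c [ 563.9 -177.7] size [49.4 22. ] ang 11.8 z 0.0222
    [[537.5, -172.0], [542.0, -193.5], [590.4000244140625, -183.39999389648438], [585.9000244140625, -161.8000030517578]]
foot 674 c [ 547.7 -100.6] size [ 59.1 188.8] ang 
[... 244 characters left out ...]
 z 0.1569
    [[400.20001220703125, -153.39999389648438], [731.0999755859375, -484.20001220703125], [880.7999877929688, -334.5], [549.9000244140625, -3.700000047683716]]
-0.03 [0.001, 0.002, 0.025, 0.03, 0.03, 0.002, 0.002, 0.047, 0.045, 0.002]
-0.01 [0.002, 0.002, 0.001, 0.03, 0.03, 0.487, 0.002, 0.002, 0.002, 0.028]
0.01 [0.002, 0.002, 0.002, 0.03, 0.029, 0.003, 0.002, 0.03, 0.034, 0.062]
0.03 [0.002, 0.002, 0.081, 0.093, 0.106, 0.111, 0.115, 0.114, 0.107, 0.106]
0.05 [0.073, 0.1, 0.11, 0.116, 0.123, 0.125, 0.125, 0.122, 0.117, 0.113]
0.07 [0.091, 0.108, 0.122, 0.129, 0.134, 0.134, 0.133, 0.13, 0.123, 0.121]
1.8667 [ 0.56204381 -0.07559754  0.30963726] [-0.15492225  1.56528895  0.15911283]
```

```bash
cat >> h.py <<'E'
def plane(c,shape,z):
    v,u=np.indices(shape); K=np.stack([(u-c['cx'])/c['fx'],(v-c['cy'])/c['fy'],np.ones(shape)],-1)@c['R']
    o=-c['R'].T@c['t']; return o+K*((z-o[2])/K[...,2])[...,None]
def comp(c,mask,seed,z,n=''):
    """component of mask nearest to world xy seed, rays on plane z: min-area rectangle in mm"""
    Q=plane(c,mask.shape,z); m=mask&(np.linalg.norm(Q[...,:2]-seed,axis=-1)<.13)
    m=cv2.morphologyEx(m.astype(np.uint8),cv2.MORPH_OPEN,np.ones((3,3)))
    k,l,st,ce=cv2.connectedComponentsWithStats(m)
    i=min([i for i in range(1,k) if st[i,4]>60],key=lambda i:np.linalg.norm(Q[l==i][:,:2]-seed,axis=1).min())
    q=(Q[l==i][:,:2]*1000).astype(np.float32); r=cv2.minAreaRect(q); b=cv2.boxPoints(r)
    print(n,len(q),np.round(r[0],1),np.round(r[1],1),round(r[2],1),b.round(1).tolist()); return q
E
python3 - <<'E'
from h import *
z=np.load('w1.npz'); im=z['im'].astype(int); c={k:z[k] for k in z.files}; d=z['d']; P=pts(d,c); Z=P[...,2]
br=im.sum(2); sat=im.max(2)-im.min(2)
print([ (n,im[int(v/1.4),int(u/1.4)]) for n,(u,v) in dict(blade=(320,275),handle=(347,180),nose=(436,262),tab=(431,222),table=(500,130),ridge=(381,314)).items()])
comp(c,(br>330)&(sat<45),[.487,-.15],.01,'blade')
comp(c,(Z>.018)&(Z<.04)&(br<150)&(d>0),[.499,-.04],.027,'handle')
comp(c,(br>400),[.61,-.1],.01,'nose')
comp(c,(Z>.038)&(Z<.055)&(d>0),[.59,-.06],.046,'tab')
comp(c,(Z>.016)&(Z<.035)&(d>0),[.564,-.177],.022,'ridge')
E
```

```text
[('blade', array([211, 211, 207])), ('handle', array([26, 27, 27])), ('nose', array([220, 223, 228])), ('tab', array([197, 196, 196])), ('table', array([198, 195, 188])), ('ridge', array([89, 85, 86]))]
blade 1823 [ 483.3 -169.9] [158.5  76.5] 60.7 [[411.20001220703125, -220.3000030517578], [478.0, -257.70001220703125], [555.4000244140625, -119.4000015258789], [488.70001220703125, -82.0999984741211]]
handle 1151 [501.7 -36.9] [95.7 24.1] 83.6 [[484.5, -83.0999984741211], [508.3999938964844, -85.80000305175781], [519.0, 9.300000190734863], [495.0, 12.0]]
nose 1144 [601.2 -82.7] [42.1 88.9] 21.0 [[565.7000122070312, -48.70000076293945], [597.5, -131.6999969482422], [636.7999877929688, -116.5999984741211], [605.0, -33.70000076293945]]
tab 346 [592.2 -60. ] [13.9 47.2] 21.1 [[577.2000122070312, -40.5], [594.2000122070312, -84.5], [607.2000122070312, -79.5], [590.2000122070312, -35.5]]
ridge 325 [ 561.4 -172.9] [49.3 16.3] 11.7 [[535.5999755859375, -169.89999389648438], [538.9000244140625, -185.89999389648438], [587.0999755859375, -175.89999389648438], [583.7999877929688, -160.0]]
```

```bash
python3 - <<'E'
from h import *
e=plan([([.501,-.042,.10],frame(-6.4),7),([.501,-.042,.005],frame(-6.4),5)])
E
```

```text
offset [[3.0, 0.64, -0.76], [3.0, 0.6, -0.79], [2.99, 0.57, -0.81], [3.0, 0.53, -0.84], [2.99, 0.49, -0.86]] 
   rot [[2.55, -0.0, -0.02], [2.55, -0.0, -0.02], [2.55, -0.0, -0.02], [2.55, -0.01, -0.02], [2.55, -0.0, -0.02]]
offset [[3.0, 0.46, -0.88], [2.99, 0.42, -0.9], [1.9, -0.0, -0.0], [1.9, -0.0, -0.0], [1.9, -0.0, -0.0]] 
   rot [[2.55, -0.01, -0.03], [2.56, -0.0, -0.02], [-0.0, -0.0, -0.0], [-0.0, -0.0, -0.0], [-0.0, -0.0, -0.0]]
offset [[1.9, -0.0, -0.0], [1.9, -0.0, -0.0], [0, 0, 0], [0, 0, 0], [0, 0, 0]] 
   rot [[-0.0, -0.0, -0.0], [-0.0, -0.0, -0.0], [0, 0, 0], [0, 0, 0], [0, 0, 0]]
```

Request:
{"fn": "carry_out", "kwargs": {
  "offset": [
    [3.0,0.64,-0.76],
    [3.0,0.6,-0.79],
    [3.0,0.57,-0.81],
    [3.0,0.53,-0.84],
    [3.0,0.49,-0.86]
  ],
  "delta_rot": [
    [2.55,0,0],
    [2.55,0,0],
    [2.55,0,0],
    [2.55,0,0],
    [2.55,0,0]
  ]
}}

```text
time: 2.28
tool_pos: [0.5154, -0.057, 0.1591]
tcp_rot: [0.026, 1.571, -0.027]
wrist_force: [1.4, -0.5, 0.0]
width: 0.997
```

Request:
{"fn": "carry_out", "kwargs": {
  "offset": [
    [3.0,0.46,-0.88],
    [3.0,0.42,-0.9],
    [0,0,0],
    [0,0,0],
    [0,0,0]
  ],
  "delta_rot": [
    [2.55,0,0],
    [2.55,0,0],
    [0,0,0],
    [0,0,0],
    [0,0,0]
  ]
}}

```text
time: 2.7
tool_pos: [0.5008, -0.0476, 0.1024]
tcp_rot: [0.093, 1.566, -0.094]
wrist_force: [0.5, 0.0, 0.8]
width: 0.999
```

```bash
python3 - <<'E'
from h import *
for i in range(3):
    s=read_state(); print(s['tool_pos'].round(4),s['tcp_rot'].round(3))
    im,d,c=cam('wrist')
np.savez('w2',im=im,d=d,**c); save('w2',im)
P=pts(d,c); Z=P[...,2]; im=im.astype(int); br=im.sum(2)
comp(c,(Z>.018)&(Z<.04)&(br<150)&(d>0),[.499,-.04],.028,'handle')
comp(c,(Z>.016)&(Z<.035)&(d>0),[.564,-.177],.022,'ridge')
comp(c,(Z>.038)&(Z<.055)&(d>0),[.59,-.06],.046,'tab')
print(read_state()['tool_pos'])
plan([([.501,-.042,.005],frame(-6.4),5)])
E
```

```text
[ 0.5008 -0.0476  0.1024] [ 0.093  1.566 -0.094]
[ 0.5018 -0.0477  0.1033] [ 0.093  1.564 -0.094]
[ 0.5022 -0.0477  0.1037] [ 0.093  1.564 -0.094]
handle 1687 [501.2 -33.5] [90.4 23.4] 83.7 [[484.6000061035156, -77.19999694824219], [507.8999938964844, -79.69999694824219], [517.7999877929688, 10.100000381469727], [494.5, 12.600000381469727]]
ridge 788 [ 560.4 -171.3] [48.4 17.5] 9.7 [[535.0999755859375, -166.8000030517578], [538.0, -184.0], [585.7999877929688, -175.8000030517578], [582.7999877929688, -158.60000610351562]]
tab 1146 [590.6 -59. ] [14.9 48.6] 21.2 [[574.9000244140625, -39.099998474121094], [592.4000244140625, -84.4000015258789], [606.4000244140625, -79.0], [588.7999877929688, -33.70000076293945]]
[ 0.50202625 -0.04762311  0.10355557]
offset [[1.97, 0.11, -0.04], [1.97, 0.11, -0.04], [1.97, 0.11, -0.04], [1.97, 0.11, -0.04], [1.97, 0.11, -0.04]] 
   rot [[-0.09, 0.06, 0.0], [-0.09, 0.06, 0.0], [-0.09, 0.06, 0.0], [-0.09, 0.06, 0.01], [-0.08, 0.05, 0.0]]
```

View pics/w2.png

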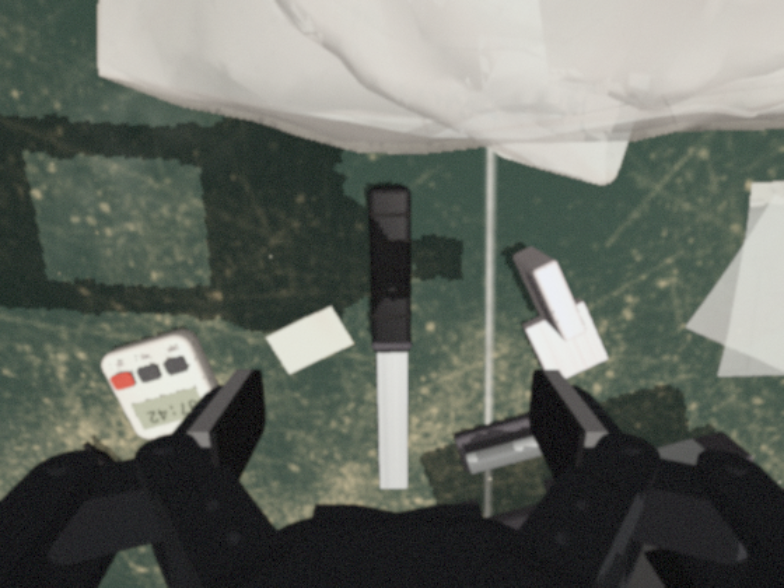

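The view has the bar upright at column 393, midway between the finger pads (262 and 532), with the handle end at row 188 clear of the bag at row 150. I'll descend and grip.

Request:
{"fn": "carry_out", "kwargs": {
  "offset": [
    [1.95,0.1,-0.04],
    [1.95,0.1,-0.04],
    [1.95,0.1,-0.04],
    [1.95,0.1,-0.04],
    [1.95,0.1,-0.04]
  ],
  "delta_rot": [
    [0,0,0],
    [0,0,0],
    [0,0,0],
    [0,0,0],
    [0,0,0]
  ]
}}

```text
time: 3.27
tool_pos: [0.5004, -0.0421, 0.0045]
tcp_rot: [0.093, 1.565, -0.094]
wrist_force: [1.2, -0.6, -0.1]
width: 1.003
```

Request:
{"fn": "carry_out", "kwargs": {
  "offset": [
    [0,0,0],
    [0,0,0],
    [0,0,0],
    [0,0,0],
    [0,0,0]
  ],
  "delta_rot": [
    [0,0,0],
    [0,0,0],
    [0,0,0],
    [0,0,0],
    [0,0,0]
  ],
  "fingers": -1,
  "newtons": 80
}}

```text
time: 3.68
tool_pos: [0.4997, -0.042, 0.0051]
tcp_rot: [0.094, 1.565, -0.094]
wrist_force: [0.5, 0.4, 0.0]
width: 0.301
```

Request:
{"fn": "carry_out", "kwargs": {
  "offset": [
    [0,0,0],
    [0,0,0],
    [0,0,0],
    [0,0,0],
    [0,0,0]
  ],
  "delta_rot": [
    [0,0,0],
    [0,0,0],
    [0,0,0],
    [0,0,0],
    [0,0,0]
  ]
}}

```text
time: 4.1
tool_pos: [0.4979, -0.0417, 0.0033]
tcp_rot: [0.094, 1.569, -0.094]
wrist_force: [-0.2, 0.8, 0.2]
width: -0.003
```

```bash
python3 - <<'E'
from h import *
s=read_state(); print(s['width'],s['tool_pos'])
im,d,c=cam('wrist'); save('w3',im)
P=pts(d,c); Z=P[...,2]; br=im.astype(int).sum(2)
im2,d2,c2=cam('scene'); cv2.imwrite('pics/s3.png',cv2.resize(im2[185:285,230:350,::-1],None,fx=5,fy=5))
E
```

```text
-0.002626665062950951 [ 0.49789296 -0.04165196  0.00333197]
```

View pics/w3.png

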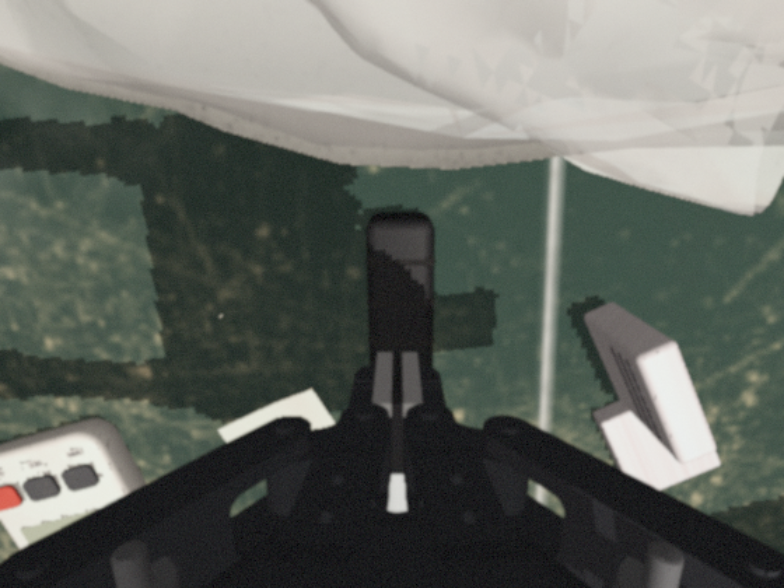

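```bash
python3 - <<'E'
from h import *
im,d,c=cam('wrist'); P=pts(d,c)
for (u,v) in [(383,360),(411,360),(383,390),(411,390),(397,370),(400,345),(400,300),(400,230),(360,400),(397,495),(372,360),(425,360)]:
    print((u,v),P[int(v/1.4),int(u/1.4)].round(4),im[int(v/1.4),int(u/1.4)])
s=read_state(); print(s['width'],s['joint_torque'].round(1),s['wrist_force'])
E
```

```text
(383, 360) [ 0.4953 -0.0305  0.0477] [90 86 86]
(411, 360) [ 0.5042 -0.0321  0.0464] [92 88 87]
(383, 390) [ 0.4959 -0.0308  0.0667] [93 89 88]
(411, 390) [ 0.5036 -0.0318  0.0665] [90 86 87]
(397, 370) [ 0.4998 -0.0311  0.0547] [25 29 29]
(400, 345) [ 0.5004 -0.0339  0.0282] [23 26 26]
(400, 300) [ 0.5025 -0.017   0.0284] [31 34 31]
(400, 230) [0.5053 0.0073 0.0266] [61 62 57]
(360, 400) [ 0.489  -0.0338  0.0653] [10 13 19]
(397, 495) [ 0.4897 -0.1146  0.0091] [217 217 213]
(372, 360) [ 0.4891 -0.0402  0.0249] [28 26 26]
(425, 360) [ 0.5089 -0.0414  0.0275] [23 26 25]
-0.002853713991268811 [ -0.  -37.1 -29.   -0.    0.   -0. ] [-0.06990844 -0.15635659 -0.1097484 ]
```

View pics/s3.png

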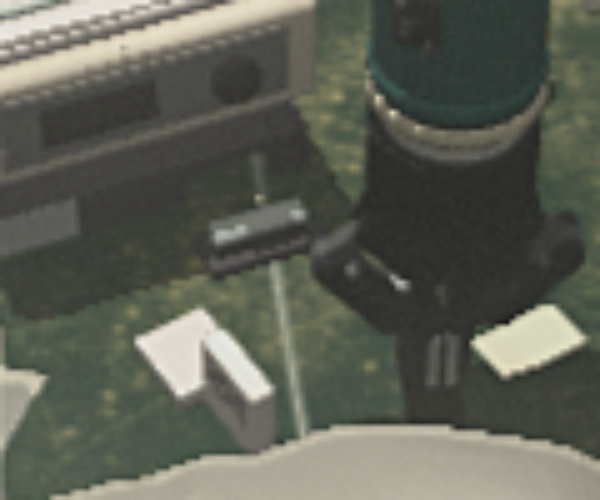

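```bash
python3 - <<'E'
from h import *
z=np.load('w2.npz'); c={k:z[k] for k in z.files}; d=z['d']; P=pts(d,c)
for (u,v) in [(258,378),(262,400),(200,440),(240,390),(536,378),(532,400),(560,395),(595,440)]:
    print((u,v),P[int(v/1.4),int(u/1.4)].round(4),d[int(v/1.4),int(u/1.4)])
for (u,v) in [(378,352),(390,352),(378,356),(415,356),(378,375)]:
    im,dd,cc=cam('wrist'); Q=pts(dd,cc); print((u,v),Q[int(v/1.4),int(u/1.4)].round(4))
# full column of the closed finger
print([(v,Q[v,273].round(3).tolist()) for v in range(238,300,4)])
E
```

```text
(258, 378) [ 0.4612 -0.0349  0.1546] 0.13803789
(262, 400) [ 0.4603 -0.043   0.153 ] 0.14185967
(200, 440) [ 0.4576 -0.0332  0.1885] 0.10515992
(240, 390) [ 0.4604 -0.0318  0.1673] 0.12506978
(536, 378) [ 0.5461 -0.0457  0.1538] 0.13948022
(532, 400) [ 0.5454 -0.0537  0.1526] 0.14295533
(560, 395) [ 0.5481 -0.0426  0.1704] 0.12268463
(595, 440) [ 0.5497 -0.0443  0.189 ] 0.10525974
(378, 352) [ 0.4924 -0.0361  0.0274]
(390, 352) [ 0.4966 -0.0361  0.0286]
(378, 356) [ 0.4939 -0.0303  0.0442]
(415, 356) [ 0.5057 -0.0317  0.0445]
(378, 375) [ 0.4944 -0.0301  0.0581]
[(238, [0.495, -0.029, 0.028]), (242, [0.495, -0.032, 0.027]), (246, [0.494, -0.033, 0.028]), (250, [0.494, -0.036, 0.027]), (254, [0.495, -0.03, 0.045]), (258, [0.495, -0.031, 0.048]), (262, [0.495, -0.031, 0.052]), (266, [0.496, -0.03, 0.057]), (270, [0.496, -0.031, 0.06]), (274, [0.496, -0.031, 0.063]), (278, [0.496, -0.031, 0.067]), (282, [0.496, -0.031, 0.07]), (286, [0.496, -0.031, 0.072]), (290, [0.496, -0.029, 0.078]), (294, [0.496, -0.029, 0.081]), (298, [0.497, -0.029, 0.084])]
```

The fingertips really end about 40 mm short of the reported TCP. The tips read z≈0.044 with the TCP at z=0.003, and the open tips in the earlier frame are off by the same amount. The jaws therefore shut above the handle without touching it. I'll allow for this with TCP z ≈ -0.037.

Request:
{"fn": "carry_out", "kwargs": {
  "offset": [
    [0,0,0],
    [0,0,0],
    [0,0,0],
    [0,0,0],
    [0,0,0]
  ],
  "delta_rot": [
    [0,0,0],
    [0,0,0],
    [0,0,0],
    [0,0,0],
    [0,0,0]
  ],
  "fingers": 0.8
}}

```text
time: 4.92
tool_pos: [0.4979, -0.0417, 0.0033]
tcp_rot: [0.094, 1.569, -0.094]
wrist_force: [0.3, 0.2, 0.4]
width: 0.708
```

Request:
{"fn": "carry_out", "kwargs": {
  "offset": [
    [0,0,0.1],
    [0,0,0],
    [1.0,0,0],
    [1.0,0,0],
    [0,0,0]
  ],
  "delta_rot": [
    [0,0,0],
    [0,0,0],
    [0,0,0],
    [0,0,0],
    [0,0,0]
  ]
}}

```text
time: 5.33
tool_pos: [0.4966, -0.0415, -0.0193]
tcp_rot: [0.094, 1.573, -0.094]
wrist_force: [-0.7, 0.2, 1.2]
width: 0.902
```

Request:
{"fn": "carry_out", "kwargs": {
  "offset": [
    [1.0,0,0],
    [0.8,0,0],
    [0,0,0],
    [0,0,0],
    [0,0,0]
  ],
  "delta_rot": [
    [0,0,0],
    [0,0,0],
    [0,0,0],
    [0,0,0],
    [0,0,0]
  ]
}}

```text
time: 5.75
tool_pos: [0.4989, -0.0418, -0.0349]
tcp_rot: [0.094, 1.569, -0.094]
wrist_force: [0.1, 0.4, -1.3]
width: 0.898
```

Request:
{"fn": "carry_out", "kwargs": {
  "offset": [
    [0,0,0],
    [0,0,0],
    [0,0,0],
    [0,0,0],
    [0,0,0]
  ],
  "delta_rot": [
    [0,0,0],
    [0,0,0],
    [0,0,0],
    [0,0,0],
    [0,0,0]
  ],
  "fingers": -1
}}

```text
time: 6.17
tool_pos: [0.4997, -0.0419, -0.0341]
tcp_rot: [0.094, 1.567, -0.094]
wrist_force: [0.7, -0.2, 5.5]
width: 0.266
```

Request:
{"fn": "carry_out", "kwargs": {
  "offset": [
    [0,0,0],
    [0,0,0],
    [0,0,0],
    [0,0,0],
    [0,0,0]
  ],
  "delta_rot": [
    [0,0,0],
    [0,0,0],
    [0,0,0],
    [0,0,0],
    [0,0,0]
  ]
}}

```text
time: 6.58
tool_pos: [0.4997, -0.0419, -0.0341]
tcp_rot: [0.094, 1.567, -0.094]
wrist_force: [0.6, -1.6, 5.1]
width: 0.27
```

```bash
cat >> h.py <<'E'
XS=np.array([.203,-.979,0]); XS/=np.linalg.norm(XS); YS=np.array([-XS[1],XS[0],0]); ZW=np.array([0,0,1.])
EDGE=np.array([.568,-.2135,0])   # on table under the edge at the notch
def barR(yaw,phi): # bar axes in world; phi deg = tip down
    return Ro.from_euler('z',yaw,degrees=True)*Ro.from_euler('y',phi,degrees=True)
BR0=barR(-96.4,0); BP0=np.array([.5009,-.0375,0])
TP0=np.array([.4997,-.0419,-.0341]); TR0=Ro.from_rotvec([.094,1.567,-.094])
rel_R=BR0.inv()*TR0; rel_p=BR0.inv().apply(TP0-BP0)
def tool_from_tip(tip,yaw,phi):
    B=barR(yaw,phi); o=np.array(tip)-B.apply([.162,0,.007]); return o+B.apply(rel_p), B*rel_R
E
python3 - <<'E'
from h import *
yaw=np.rad2deg(np.arctan2(XS[1],XS[0])); phi=14.3
print(yaw,rel_p)
fin=EDGE+.013*XS+[0,0,.017]; a=np.deg2rad(phi); dd=XS*np.cos(a)-ZW*np.sin(a)
W=[(TP0+[0,0,.07],TR0,3)]
for t,n in [(fin-.045*dd+.045*ZW,7),(fin-.025*dd,4),(fin,4)]:
    p,R=tool_from_tip(t,yaw,phi); W.append((p,R,n)); print('tip',t.round(4),'tcp',p.round(4),R.as_rotvec().round(3))
plan(W)
E
```

```text
-78.28547478802432 [ 0.00450634 -0.00070206 -0.0341    ]
tip [ 0.5618 -0.1835  0.0731] tcp [ 0.5281 -0.0243  0.0722] [0.042 1.581 0.35 ]
tip [ 0.5657 -0.2025  0.0232] tcp [ 0.532  -0.0433  0.0222] [0.042 1.581 0.35 ]
tip [ 0.5706 -0.2262  0.017 ] tcp [ 0.5369 -0.067   0.0161] [0.042 1.581 0.35 ]
offset [[-2.33, -0.0, 0.0], [-2.34, -0.0, 0.01], [-2.33, -0.0, 0.0], [-0.52, 0.3, 0.37], [-0.51, 0.3, 0.38]] 
   rot [[0.01, -0.01, 0.0], [0.0, -0.01, 0.0], [0.01, -0.0, 0.01], [-2.57, 0.34, 2.03], [-2.57, 0.34, 2.03]]
offset [[-0.5, 0.3, 0.4], [-0.49, 0.3, 0.4], [-0.49, 0.3, 0.42], [-0.48, 0.29, 0.43], [-0.47, 0.29, 0.43]] 
   rot [[-2.57, 0.34, 2.03], [-2.57, 0.34, 2.02], [-2.57, 0.34, 2.03], [-2.57, 0.34, 2.02], [-2.58, 0.33, 2.03]]
offset [[1.09, -0.78, 0.0], [1.09, -0.78, 0.01], [1.09, -0.77, 0.0], [1.09, -0.78, 0.01], [0.0, -0.62, 0.0]] 
   rot [[0.0, 0.0, -0.0], [0.0, 0.0, -0.0], [0.0, 0.0, -0.0], [0.0, 0.0, -0.0], [0.0, 0.0, -0.0]]
offset [[0.0, -0.63, 0.01], [0.0, -0.62, 0.0], [0.0, -0.63, 0.01], [0, 0, 0], [0, 0, 0]] 
   rot [[0.0, 0.0, -0.0], [0.0, 0.0, -0.0], [0.0, 0.0, -0.0], [0, 0, 0], [0, 0, 0]]
```

Request:
{"fn": "carry_out", "kwargs": {
  "offset": [
    [-2.0,0,0],
    [-2.0,0,0],
    [-2.0,0,0],
    [-0.66,0.3,0.37],
    [-0.66,0.3,0.38]
  ],
  "delta_rot": [
    [0,0,0],
    [0,0,0],
    [0,0,0],
    [-2.57,0.34,2.03],
    [-2.57,0.34,2.03]
  ]
}}

```text
time: 7.0
tool_pos: [0.5056, -0.0359, 0.0382]
tcp_rot: [0.078, 1.579, 0.037]
wrist_force: [-0.5, 0.3, -4.9]
width: 0.272
```

Request:
{"fn": "carry_out", "kwargs": {
  "offset": [
    [-0.65,0.3,0.4],
    [-0.64,0.3,0.4],
    [-0.64,0.3,0.42],
    [-0.62,0.29,0.43],
    [-0.6,0.29,0.43]
  ],
  "delta_rot": [
    [-2.57,0.34,2.03],
    [-2.57,0.34,2.03],
    [-2.57,0.34,2.03],
    [-2.57,0.34,2.03],
    [-2.57,0.34,2.03]
  ]
}}

```text
time: 7.42
tool_pos: [0.5255, -0.0249, 0.07]
tcp_rot: [0.043, 1.586, 0.354]
wrist_force: [0.7, 0.3, -4.7]
width: 0.263
```

Request:
{"fn": "carry_out", "kwargs": {
  "offset": [
    [0,0,0],
    [0,0,0],
    [0,0,0],
    [0,0,0],
    [0,0,0]
  ],
  "delta_rot": [
    [0,0,0],
    [0,0,0],
    [0,0,0],
    [0,0,0],
    [0,0,0]
  ]
}}

```text
time: 7.83
tool_pos: [0.5263, -0.0248, 0.0708]
tcp_rot: [0.043, 1.585, 0.35]
wrist_force: [0.2, -0.7, -4.6]
width: 0.267
```

```bash
python3 - <<'E'
from h import *
s=read_state(); print(s['tool_pos'],s['tcp_rot'],s['width'],s['wrist_force'])
im,d,c=cam('scene'); a=im[185:285,230:350,::-1]
im2,d2,c2=cam('side'); b=im2[210:300,200:340,::-1]
np.savez('s4',im=im,d=d,**c)
A=cv2.resize(a,(480,400));B=cv2.resize(b,(622,400)); cv2.imwrite('pics/s4.png',cv2.resize(np.hstack([A,B]),(800,290)))
cv2.imwrite('pics/s4.png',np.vstack([cv2.resize(a,(360,300)),cv2.resize(b,(360,300))[:, :]]) if 0 else np.hstack([cv2.resize(a,(400,333)),cv2.resize(b,(400,333))]))
E
```

```text
[ 0.52629305 -0.02477008  0.07079143] [0.04288192 1.58475552 0.35032494] 0.2668211467837071 [ 0.24124932 -0.66725541 -4.60468625]
```

View pics/s4.png

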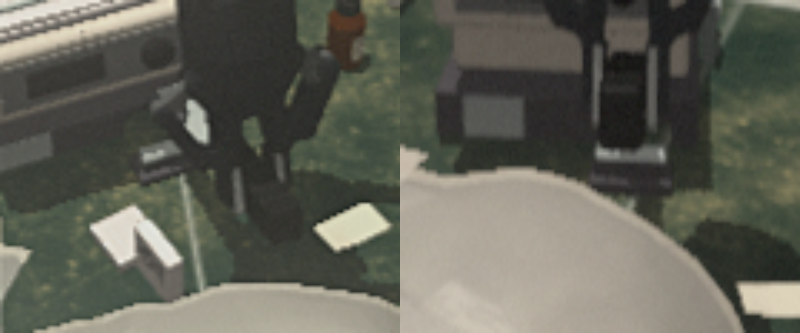

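The bar is held over the fulcrum in line with it: in the side panel the handle at column 625 sits over the ridge, which spans 590-668. Next is a numeric check of the blade against the ridge and wear plate in the same camera.

```bash
python3 - <<'E'
from h import *
z=np.load('s4.npz'); c={k:z[k] for k in z.files}; d=z['d']; P=pts(d,c); br=z['im'].astype(int).sum(2)
def sh(q): q=q-EDGE; return np.stack([q@XS,q@YS,q[:,2]],1)*1000
m=np.zeros_like(d,bool); m[205:232,280:296]=True; m&=(br>330)&(d>0)
q=P[m]; m2=(q[:,2]>.03)&(q[:,2]<.12); s=sh(q[m2]); print('blade',len(s)); print(s[np.argsort(s[:,0])][::max(1,len(s)//14)].round(0).tolist())
u,S,v=np.linalg.svd(s-s.mean(0)); print(v[0],s.mean(0))
# front face of deck: dark pts z 8..30 and wear plate
pl=plane(c,d.shape,.019)
X=P[...,0];Y=P[...,1];Z=P[...,2]
m=(d>0)&(Z>.008)&(Z<.03)&(X>.60)&(X<.72)&(Y<-.15)&(Y>-.24)
s=sh(P[m]); print('front face',len(s),'x_s med',np.median(s[:,0]))
for y0 in range(40,150,20):
    k=(s[:,1]>y0)&(s[:,1]<y0+20); print(y0,k.sum(),np.median(s[k,0]) if k.any() else None)
m&=(br>200); s=sh(P[m]); print('plate y',s[:,1].min(),s[:,1].max(),len(s))
m=(d>0)&(Z>.016)&(Z<.032)&(X>.52)&(X<.6)&(Y<-.15)&(Y>-.2); s=sh(P[m]); print('ridge',len(s),s.mean(0),s.min(0),s.max(0))
E
```

```text
blade 59
[[-112.0, 6.0, 97.0], [-105.0, 3.0, 93.0], [-102.0, 1.0, 92.0], [-96.0, -4.0, 92.0], [-94.0, 5.0, 90.0], [-92.0, 4.0, 91.0], [-89.0, 3.0, 91.0], [-85.0, -6.0, 87.0], [-84.0, 1.0, 90.0], [-80.0, -1.0, 88.0], [-77.0, -7.0, 87.0], [-76.0, -10.0, 87.0], [-69.0, -8.0, 86.0], [-65.0, -12.0, 83.0], [-62.0, -5.0, 84.0]]
[-0.93366531  0.25861525  0.2477645 ] [-84.92974054  -1.99175612  88.78312873]
front face 274 x_s med 0.6759046317288235
40 45 0.6008263067855656
60 42 1.010766774528163
80 45 0.2937488819064996
100 48 -0.10934111021825335
120 42 0.8236964166233646
140 34 1.8526450550633318
plate y 59.68249298028035 152.65269718073634 115
ridge 63 [-42.9568143   11.89656737  21.62833193] [-49.66978059  -4.11814554  16.61135708] [-32.14063424  26.31839719  27.48825198]
```

```bash
python3 - <<'E'
from h import *
phi=14.3;yaw=-78.3
fin=EDGE+.013*XS+[0,0,.017]; a=np.deg2rad(phi); dd=XS*np.cos(a)-ZW*np.sin(a)
W=[]
for t,n in [(fin-.025*dd,5),(fin,5)]:
    p,R=tool_from_tip(t,yaw,phi); W.append((p,R,n))
plan(W)
E
```

```text
offset [[0.86, -0.61, 0.03], [0.86, -0.61, 0.03], [0.85, -0.61, 0.03], [0.86, -0.61, 0.03], [0.85, -0.62, 0.03]] 
   rot [[0.0, -0.03, -0.01], [0.0, -0.03, -0.01], [0.0, -0.03, -0.01], [0.0, -0.03, -0.01], [0.01, -0.02, -0.0]]
offset [[0.0, -0.5, 0.0], [0.0, -0.5, 0.01], [0.0, -0.5, 0.0], [0.0, -0.5, 0.01], [0.0, -0.5, 0.0]] 
   rot [[-0.0, -0.0, -0.0], [-0.0, -0.0, -0.0], [-0.0, -0.0, -0.0], [-0.0, -0.0, -0.0], [-0.0, -0.0, -0.0]]
```

Request:
{"fn": "carry_out", "kwargs": {
  "offset": [
    [0.86,-0.61,0.03],
    [0.86,-0.61,0.03],
    [0.86,-0.61,0.03],
    [0.86,-0.61,0.03],
    [0.86,-0.61,0.03]
  ],
  "delta_rot": [
    [0,0,0],
    [0,0,0],
    [0,0,0],
    [0,0,0],
    [0,0,0]
  ]
}}

```text
time: 8.35
tool_pos: [0.5321, -0.0439, 0.0207]
tcp_rot: [0.043, 1.584, 0.35]
wrist_force: [0.5, 0.3, -4.8]
width: 0.263
```

Request:
{"fn": "carry_out", "kwargs": {
  "offset": [
    [0,-0.5,0],
    [0,-0.5,0],
    [0,-0.5,0],
    [0,-0.5,0],
    [0,-0.5,0]
  ],
  "delta_rot": [
    [0,0,0],
    [0,0,0],
    [0,0,0],
    [0,0,0],
    [0,0,0]
  ]
}}

```text
time: 8.77
tool_pos: [0.5379, -0.068, 0.0166]
tcp_rot: [0.043, 1.582, 0.35]
wrist_force: [-0.3, 0.9, -5.8]
width: 0.265
```

Request:
{"fn": "carry_out", "kwargs": {
  "offset": [
    [0,0,0],
    [0,0,0],
    [0,0,0],
    [0,0,0],
    [0,0,0]
  ],
  "delta_rot": [
    [0,0,0],
    [0,0,0],
    [0,0,0],
    [0,0,0],
    [0,0,0]
  ]
}}

```text
time: 9.18
tool_pos: [0.5372, -0.0671, 0.0164]
tcp_rot: [0.042, 1.583, 0.35]
wrist_force: [0.5, -0.9, -4.4]
width: 0.265
```

```bash
cat >> h.py <<'E'
RIDGE=EDGE-.0415*XS+[0,0,.016]   # centre of the ridge's rounding
def lever_tip(phi,ins=.013,gap=0.):
    """tip mid-point for bar at tip-down phi deg, underside touching ridge (+gap)"""
    a=np.deg2rad(phi); up=XS*np.sin(a)+ZW*np.cos(a); dd=XS*np.cos(a)-ZW*np.sin(a)
    base=RIDGE+up*(.008+gap+.003); L=((EDGE+ins*XS-base)@XS)/np.cos(a); return base+L*dd
E
python3 - <<'E'
from h import *
s=read_state(); print(s['tool_pos'],s['wrist_force'],s['width'])
W=[]
for phi,n in [(10,2),(6,2),(2,2),(-2,3),(-5,3),(-7,3)]:
    t=lever_tip(phi); p,R=tool_from_tip(t,-78.3,phi); W.append((p,R,n)); print(phi,t[2].round(4),p.round(4),'rear bottom',(p-R.apply(rel_R.inv().apply(rel_p)))[2].round(4), (t-barR(-78.3,phi).apply([.212,0,.007]))[2].round(4))
plan(W)
E
```

```text
[ 0.53724803 -0.0670835   0.01635238] [ 0.51997881 -0.87365334 -4.38154579] 0.26539421023178966
10 0.0176 [ 0.5371 -0.0675  0.0044] rear bottom 0.0388 0.0475
6 0.0213 [ 0.5373 -0.0688 -0.0031] rear bottom 0.0313 0.0365
2 0.0251 [ 0.5377 -0.0708 -0.0105] rear bottom 0.0238 0.0255
-2 0.0289 [ 0.5383 -0.0736 -0.0177] rear bottom 0.0163 0.0145
-5 0.0318 [ 0.5389 -0.0762 -0.0229] rear bottom 0.0107 0.0064
-7 0.0338 [ 0.5393 -0.0782 -0.0262] rear bottom 0.0071 0.001
offset [[0.57, -0.17, -0.01], [0.58, -0.14, -0.02], [0.36, -0.13, 0.0], [0.36, -0.12, 0.0], [0.36, -0.14, 0.0]] 
   rot [[0.01, -0.06, -2.17], [0.01, -0.07, -2.17], [-0.01, -0.02, -2.0], [-0.0, -0.01, -2.0], [-0.0, -0.02, -2.0]]
offset [[0.36, -0.13, 0.01], [0.24, -0.1, -0.0], [0.24, -0.1, -0.0], [0.24, -0.1, -0.0], [0.17, -0.08, -0.0]] 
   rot [[-0.01, -0.01, -2.0], [-0.0, -0.01, -1.33], [-0.0, -0.01, -1.34], [-0.01, -0.02, -1.33], [-0.0, -0.01, -1.0]]
offset [[0.18, -0.08, -0.0], [0.18, -0.07, -0.0], [0.12, -0.06, -0.0], [0.12, -0.06, -0.0], [0.11, -0.05, -0.0]] 
   rot [[-0.0, -0.01, -1.0], [-0.0, -0.0, -1.0], [-0.0, -0.01, -0.67], [-0.0, -0.0, -0.67], [-0.0, -0.01, -0.66]]
```

Request:
{"fn": "carry_out", "kwargs": {
  "offset": [
    [0.57,-0.17,0],
    [0.57,-0.14,0],
    [0.36,-0.13,0],
    [0.36,-0.13,0],
    [0.36,-0.13,0]
  ],
  "delta_rot": [
    [0,0,-2.17],
    [0,0,-2.17],
    [0,0,-2.0],
    [0,0,-2.0],
    [0,0,-2.0]
  ]
}}

```text
time: 9.6
tool_pos: [0.538, -0.0706, -0.0067]
tcp_rot: [-0.102, 1.573, 0.207]
wrist_force: [0.1, -4.4, -6.9]
width: 0.267
```

Request:
{"fn": "carry_out", "kwargs": {
  "offset": [
    [0.36,-0.13,0],
    [0.24,-0.1,0],
    [0.24,-0.1,0],
    [0.24,-0.1,0],
    [0.17,-0.08,0]
  ],
  "delta_rot": [
    [0,0,-2.0],
    [0,0,-1.33],
    [0,0,-1.33],
    [0,0,-1.33],
    [0,0,-1.0]
  ]
}}

```text
time: 10.02
tool_pos: [0.5388, -0.0749, -0.0192]
tcp_rot: [-0.196, 1.561, 0.112]
wrist_force: [0.2, -2.9, -4.6]
width: 0.264
```

Request:
{"fn": "carry_out", "kwargs": {
  "offset": [
    [0.18,-0.08,0],
    [0.18,-0.07,0],
    [0.12,-0.06,0],
    [0.12,-0.06,0],
    [0.11,-0.05,0]
  ],
  "delta_rot": [
    [0,0,-1.0],
    [0,0,-1.0],
    [0,0,-0.67],
    [0,0,-0.67],
    [0,0,-0.67]
  ]
}}

```text
time: 10.43
tool_pos: [0.5394, -0.0781, -0.0261]
tcp_rot: [-0.249, 1.553, 0.058]
wrist_force: [0.7, 1.0, -3.5]
width: 0.268
```

Request:
{"fn": "carry_out", "kwargs": {
  "offset": [
    [0,0,0],
    [0,0,0],
    [0,0,0],
    [0,0,0],
    [0,0,0]
  ],
  "delta_rot": [
    [0,0,0],
    [0,0,0],
    [0,0,0],
    [0,0,0],
    [0,0,0]
  ]
}}

```text
time: 10.85
tool_pos: [0.5394, -0.078, -0.0262]
tcp_rot: [-0.249, 1.553, 0.059]
wrist_force: [0.4, 3.2, -2.5]
width: 0.266
```

```bash
cat > look.py <<'E'
from h import *
s=read_state(); R=Ro.from_rotvec(s['tcp_rot']); print(s['time'],s['tool_pos'],s['wrist_force'].round(1),s['torque'].round(2),s['width'],'toolx',R.apply([1,0,0]).round(3))
im,d,c=cam('scene'); P=pts(d,c); Z=P[...,2]; q=P-EDGE; xs=q@XS; ys=q@YS; br=im.astype(int).sum(2)
np.savez('sc',im=im,d=d,**c)
# deck angle from housing top plane (rest z 0.15..): slope
m=(d>0)&(xs>-.02)&(xs<.11)&(ys>-.02)&(ys<.12)&(Z>.13)&(Z<.19)
A=np.stack([xs[m],ys[m],np.ones(m.sum())],1); z=Z[m]
for _ in range(6):
    w,*_r=np.linalg.lstsq(A,z,rcond=None); r=abs(A@w-z); k=r<max(.0025,np.median(r)*2); A,z=A[k],z[k]
print('housing top slope x,y,z',w,len(z))
E
python3 look.py; python3 - <<'E'
from h import *
z=np.load('scene.npz'); c={k:z[k] for k in z.files}; d=z['d']; P=pts(d,c); Z=P[...,2]; q=P-EDGE; xs=q@XS; ys=q@YS
m=(d>0)&(xs>-.02)&(xs<.11)&(ys>-.02)&(ys<.12)&(Z>.13)&(Z<.19)
A=np.stack([xs[m],ys[m],np.ones(m.sum())],1); z=Z[m]
for _ in range(6):
    w,*_r=np.linalg.lstsq(A,z,rcond=None); r=abs(A@w-z); k=r<max(.0025,np.median(r)*2); A,z=A[k],z[k]
print('rest',w,len(z))
E
```

```text
10.85 [ 0.5393969  -0.07803058 -0.02621699] [ 0.4  3.2 -2.5] [0.87 0.11 0.04] 0.26556984899816355 toolx [ 0.022 -0.119 -0.993]
housing top slope x,y,z [-0.05726462  0.00063301  0.17001965] 1034
rest [-0.00399995  0.00064338  0.1584271 ] 1488
```

Request:
{"fn": "carry_out", "kwargs": {
  "offset": [
    [0.05,-0.02,0],
    [0.05,-0.02,0],
    [0,0,0],
    [0,0,0],
    [0,0,0]
  ],
  "delta_rot": [
    [0,0,-0.3],
    [0,0,-0.3],
    [0,0,0],
    [0,0,0],
    [0,0,0]
  ]
}}

```text
time: 11.32
tool_pos: [0.5395, -0.0786, -0.0271]
tcp_rot: [-0.257, 1.552, 0.05]
wrist_force: [-1.0, 4.8, -0.5]
width: 0.265
```

```bash
python3 look.py
```

```text
11.3167 [ 0.53951003 -0.07864316 -0.02708903] [-1.   4.8 -0.5] [1.17 0.23 0.02] 0.26531655510546776 toolx [ 0.024 -0.13  -0.991]
housing top slope x,y,z [-0.05719535  0.00139133  0.17031246] 1028
```

Request:
{"fn": "carry_out", "kwargs": {
  "offset": [
    [0.06,0.02,0],
    [0.06,0.02,0],
    [0,0,0],
    [0,0,0],
    [0,0,0]
  ],
  "delta_rot": [
    [0,0,-0.1],
    [0,0,-0.1],
    [0,0,0],
    [0,0,0],
    [0,0,0]
  ]
}}

```text
time: 11.78
tool_pos: [0.5395, -0.0788, -0.0272]
tcp_rot: [-0.26, 1.552, 0.047]
wrist_force: [-4.4, 4.9, 8.0]
width: 0.268
```

Request:
{"fn": "carry_out", "kwargs": {
  "offset": [
    [0,0,0],
    [0,0,0],
    [0,0,0],
    [0,0,0],
    [0,0,0]
  ],
  "delta_rot": [
    [0,0,0],
    [0,0,0],
    [0,0,0],
    [0,0,0],
    [0,0,0]
  ],
  "fingers": 0.8
}}

```text
time: 12.2
tool_pos: [0.5394, -0.0791, -0.0285]
tcp_rot: [-0.261, 1.551, 0.047]
wrist_force: [-0.1, 0.1, -0.8]
width: 0.9
```

```bash
python3 look.py
```

```text
12.2 [ 0.53943157 -0.07906026 -0.02850168] [-0.1  0.1 -0.8] [ 0.05  0.04 -0.01] 0.8996881539400603 toolx [ 0.024 -0.134 -0.991]
housing top slope x,y,z [-0.05137985  0.0004765   0.16985726] 994
```

```bash
python3 - <<'E'
from h import *
s=read_state(); R=Ro.from_rotvec(s['tcp_rot'])
up=s['tool_pos']-R.apply([.125,0,0])
print(up)
plan([(up,R,4),([.5915,-.0595,.09],frame(21.1),6)])
E
```

```text
[ 0.53635953 -0.06231271  0.09532784]
offset [[-3.12, -0.0, 0.0], [-3.13, 0.0, -0.0], [-3.12, 0.0, -0.0], [-3.13, 0.0, -0.0], [0.1, -0.12, 0.91]] 
   rot [[0.0, 0.0, 0.0], [0.0, 0.0, 0.0], [0.0, 0.0, 0.0], [0.0, 0.0, 0.0], [-1.64, -0.13, 1.3]]
offset [[0.1, -0.15, 0.91], [0.1, -0.18, 0.9], [0.1, -0.2, 0.9], [0.1, -0.23, 0.89], [0.1, -0.26, 0.88]] 
   rot [[-1.64, -0.13, 1.3], [-1.64, -0.13, 1.29], [-1.63, -0.14, 1.3], [-1.64, -0.13, 1.29], [-1.63, -0.14, 1.3]]
```

Request:
{"fn": "carry_out", "kwargs": {
  "offset": [
    [-3.1,0,0],
    [-3.1,0,0],
    [-3.1,0,0],
    [-3.1,0,0],
    [0.1,-0.12,0.91]
  ],
  "delta_rot": [
    [0,0,0],
    [0,0,0],
    [0,0,0],
    [0,0,0],
    [-1.64,-0.13,1.3]
  ]
}}

```text
time: 12.67
tool_pos: [0.5495, -0.061, 0.1006]
tcp_rot: [-0.267, 1.542, 0.087]
wrist_force: [1.1, 0.3, 1.5]
width: 0.902
```

Request:
{"fn": "carry_out", "kwargs": {
  "offset": [
    [0.1,-0.15,0.91],
    [0.1,-0.18,0.9],
    [0.1,-0.2,0.9],
    [0.1,-0.23,0.89],
    [0.1,-0.26,0.88]
  ],
  "delta_rot": [
    [-1.64,-0.13,1.3],
    [-1.64,-0.13,1.3],
    [-1.64,-0.13,1.3],
    [-1.64,-0.13,1.3],
    [-1.64,-0.13,1.3]
  ],
  "fingers": -0.3
}}

```text
time: 13.08
tool_pos: [0.592, -0.0594, 0.089]
tcp_rot: [-0.289, 1.551, 0.292]
wrist_force: [-0.4, -0.2, -0.4]
width: 0.349
```

Request:
{"fn": "carry_out", "kwargs": {
  "offset": [
    [0,0,0],
    [0,0,0],
    [0,0,0],
    [0,0,0],
    [0,0,0]
  ],
  "delta_rot": [
    [0,0,0],
    [0,0,0],
    [0,0,0],
    [0,0,0],
    [0,0,0]
  ]
}}

```text
time: 13.5
tool_pos: [0.5909, -0.059, 0.089]
tcp_rot: [-0.289, 1.552, 0.29]
wrist_force: [0.4, -0.5, -0.3]
width: 0.349
```

```bash
python3 look.py; python3 - <<'E'
from h import *
im,d,c=cam('wrist'); save('w5',im); np.savez('w5',im=im,d=d,**c)
P=pts(d,c); Z=P[...,2]; br=im.astype(int).sum(2)
comp(c,(Z>.036)&(Z<.055)&(d>0)&(br>300),[.59,-.055],.046,'tab')
comp(c,(Z>.012)&(Z<.045)&(br<170)&(d>0),[.53,-.05],.028,'handle')
# real fingertip z for opening
s=read_state(); print(s['width'],s['tool_pos']); M=(d<.16)&(d>0); T=(P[M]-s['tool_pos'])@Ro.from_rotvec(s['tcp_rot']).as_matrix(); print('tip along tool x',T[:,0].max(), T[T[:,0]>T[:,0].max()-.006].mean(0))
E
```

```text
13.5 [ 0.59091224 -0.05900498  0.08900611] [ 0.4 -0.5 -0.3] [-0.02 -0.04 -0.06] 0.3489525523866159 toolx [-0.001  0.    -1.   ]
housing top slope x,y,z [-0.05860859 -0.00085536  0.1703985 ] 697
tab 1223 [596.2 -56.2] [14.1 47.8] 14.2 [[583.5, -34.70000076293945], [595.2000122070312, -81.0999984741211], [608.9000244140625, -77.5999984741211], [597.2000122070312, -31.299999237060547]]
handle 3839 [538.8 -65.7] [26.8 95.5] 10.8 [[516.7000122070312, -21.299999237060547], [534.5, -115.0999984741211], [560.7999877929688, -110.0999984741211], [543.0, -16.299999237060547]]
0.35194332687048996 [ 0.59117863 -0.0590565   0.0891533 ]
tip along tool x 0.006522102257929349 [ 0.00253806  0.11912537 -0.04256179]
```

View pics/w5.png

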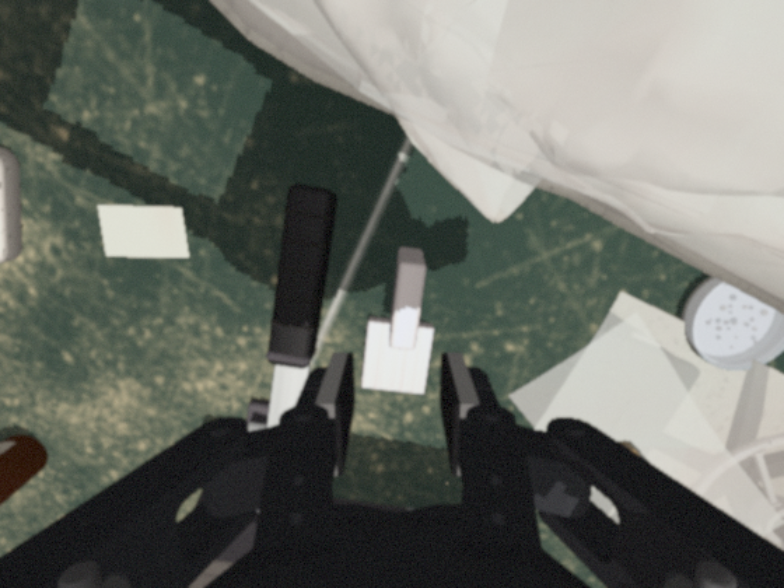

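The view shows the shim at (400,330) slightly turned, with its tab at (410,300) just ahead of the open jaws. The bar sits on the ridge at the left, the petri dish is at (735,322), and nothing is in the way.

```bash
python3 - <<'E'
from h import *
p,R=plan([([.5962,-.0562,.06],frame(14.2),2),([.5962,-.0562,-.027],frame(14.2),3)])
g=EDGE-.1025*XS+.107*YS; print(g)
plan([([.5962,-.0562,-.021],R,1),([g[0],g[1],-.021],frame(11.7),3),([g[0],g[1],-.0265],frame(11.7),1)],(p,R))
E
```

```text
offset [[1.46, 0.04, 0.29], [1.46, 0.06, 0.28], [2.9, 0.0, -0.0], [2.9, 0.0, -0.0], [2.9, 0.0, -0.0]] 
   rot [[3.47, -0.0, -0.01], [3.46, -0.01, -0.02], [0.0, 0.0, 0.0], [0.0, 0.0, 0.0], [0.0, 0.0, 0.0]]
[ 0.65196019 -0.09141013  0.        ]
offset [[-0.6, 0.0, -0.0], [-0.0, -1.59, 1.51], [-0.0, -1.57, 1.54], [-0.0, -1.55, 1.56], [0.55, -0.0, -0.0]] 
   rot [[0.0, 0.0, 0.0], [0.83, 0.0, 0.0], [0.84, 0.0, 0.0], [0.83, 0.0, 0.0], [0.0, 0.0, 0.0]]
```

Request:
{"fn": "carry_out", "kwargs": {
  "offset": [
    [1.46,0.05,0.29],
    [1.46,0.05,0.29],
    [2.9,0,0],
    [2.9,0,0],
    [2.9,0,0]
  ],
  "delta_rot": [
    [3.46,0,0],
    [3.46,0,0],
    [0,0,0],
    [0,0,0],
    [0,0,0]
  ]
}}

```text
time: 14.02
tool_pos: [0.5972, -0.0563, -0.0274]
tcp_rot: [-0.195, 1.56, 0.195]
wrist_force: [0.3, -0.8, -0.3]
width: 0.351
```

Request:
{"fn": "carry_out", "kwargs": {
  "offset": [
    [0,0,0],
    [0,0,0],
    [0,0,0],
    [0,0,0],
    [0,0,0]
  ],
  "delta_rot": [
    [0,0,0],
    [0,0,0],
    [0,0,0],
    [0,0,0],
    [0,0,0]
  ],
  "fingers": -1,
  "newtons": 50
}}

```text
time: 14.43
tool_pos: [0.5987, -0.0566, -0.0248]
tcp_rot: [-0.195, 1.558, 0.194]
wrist_force: [0.6, -0.3, -1.1]
width: 0.159
```

Request:
{"fn": "carry_out", "kwargs": {
  "offset": [
    [-0.6,0,0],
    [0,-1.59,1.51],
    [0,-1.57,1.54],
    [0,-1.55,1.56],
    [0,0,0]
  ],
  "delta_rot": [
    [0,0,0],
    [0.83,0,0],
    [0.83,0,0],
    [0.83,0,0],
    [0,0,0]
  ]
}}

```text
time: 14.85
tool_pos: [0.6579, -0.0941, -0.0182]
tcp_rot: [-0.161, 1.558, 0.157]
wrist_force: [0.6, 0.1, -0.2]
width: 0.158
```

```bash
python3 look.py; python3 - <<'E'
from h import *
im,d,c=cam('wrist'); np.savez('w6',im=im,d=d,**c)
P=pts(d,c); Z=P[...,2]; q=P-EDGE; br=im.astype(int).sum(2)
comp(c,(Z>.036)&(Z<.062)&(d>0)&(br>300)&(q@XS<-.1),[.65,-.08],.052,'tab rear part')
im,d,c=cam('scene'); P=pts(d,c); Z=P[...,2]; br=im.astype(int).sum(2)
comp(c,(Z>.005)&(Z<.024)&(d>0)&(br>380),[.665,-.14],.016,'nose')
m=(d>0); 
for x in (.62,.65,.68): print(x,[round(float(np.max(Z[k])),3) if (k:=m&(abs(P[...,0]-x)<.012)&(abs(P[...,1]-y)<.01)).any() else None for y in (-.04,-.02,0,.02,.04,.06)])
E
```

```text
14.85 [ 0.65788619 -0.09405541 -0.01822815] [ 0.6  0.1 -0.2] [ 0.   -0.01  0.03] 0.15758595988315213 toolx [ 0.007 -0.001 -1.   ]
housing top slope x,y,z [-4.09315122e-02  8.41642202e-05  1.69676583e-01] 343
tab rear part 2819 [653.5 -81.9] [14.2 31.7] 12.6 [[643.0999755859375, -68.0], [650.0, -98.9000015258789], [663.9000244140625, -95.80000305175781], [656.9000244140625, -64.9000015258789]]
nose 926 [746.  -88.9] [110.8 117.9] 76.0 [[675.4000244140625, -128.3000030517578], [789.7999877929688, -156.89999389648438], [816.5999755859375, -49.400001525878906], [702.2000122070312, -20.799999237060547]]
0.62 [0.418, 0.417, None, 0.092, 0.111, 0.117]
0.65 [0.408, 0.395, None, 0.087, 0.105, 0.113]
0.68 [0.407, 0.386, None, 0.086, 0.099, 0.105]
```

The shim is held (13.4 mm). Its nose is 36 mm in front of the edge, at y_s≈+111 mm where the seat is about +107. I'll move it forward 20 mm, set it down and let go. Then I'll push it in from behind with closed, upright fingers, which stays clear of both the brow and the bag.

Request:
{"fn": "carry_out", "kwargs": {
  "offset": [
    [0,-0.5,0],
    [0,-0.5,0],
    [0,-0.5,0],
    [0,-0.5,0],
    [0,0,0]
  ],
  "delta_rot": [
    [0,0,0],
    [0,0,0],
    [0,0,0],
    [0,0,0],
    [0,0,0]
  ]
}}

```text
time: 15.42
tool_pos: [0.6566, -0.1122, -0.021]
tcp_rot: [-0.16, 1.565, 0.16]
wrist_force: [-0.2, 0.9, -1.4]
width: 0.157
```

Request:
{"fn": "carry_out", "kwargs": {
  "offset": [
    [0.3,0,0],
    [0.3,0,0],
    [0,0,0],
    [0,0,0],
    [0,0,0]
  ],
  "delta_rot": [
    [0,0,0],
    [0,0,0],
    [0,0,0],
    [0,0,0],
    [0,0,0]
  ]
}}

```text
time: 15.83
tool_pos: [0.6563, -0.1109, -0.0275]
tcp_rot: [-0.16, 1.565, 0.161]
wrist_force: [-0.2, -0.3, -1.1]
width: 0.16
```

Request:
{"fn": "carry_out", "kwargs": {
  "offset": [
    [0,0,0],
    [0,0,0],
    [0,0,0],
    [0,0,0],
    [0,0,0]
  ],
  "delta_rot": [
    [0,0,0],
    [0,0,0],
    [0,0,0],
    [0,0,0],
    [0,0,0]
  ],
  "fingers": -0.3
}}

```text
time: 16.25
tool_pos: [0.6567, -0.1111, -0.0269]
tcp_rot: [-0.16, 1.565, 0.161]
wrist_force: [0.6, 1.4, 0.0]
width: 0.354
```

```bash
cat > shim.py <<'E'
from h import *
im,d,c=cam('wrist'); P=pts(d,c); Z=P[...,2]; br=im.astype(int).sum(2); np.savez('w7',im=im,d=d,**c)
q=comp(c,(Z>.036)&(Z<.058)&(d>0)&(br>250),[.65,-.07],.046,'tab')/1000
q=np.c_[q,q[:,0]*0]-EDGE; x,y=q@XS,q@YS; k=x<x.min()+.006
print('rear x_s',x.min().round(4),'y_s',y[k].mean().round(4),'-> nose x_s',(x.min()+.091).round(4),'front y',y[x>x.max()-.006].mean().round(4))
E
python3 look.py; python3 shim.py
```

```text
16.25 [ 0.65668658 -0.11114867 -0.02692351] [0.6 1.4 0. ] [-0.01 -0.05  0.  ] 0.35355187050051917 toolx [ 0.     0.001 -1.   ]
housing top slope x,y,z [-0.02904212  0.00383579  0.16887209] 392
tab 4028 [ 656.8 -109.7] [13.7 47.5] 11.6 [[645.4000244140625, -87.80000305175781], [654.9000244140625, -134.39999389648438], [668.2999877929688, -131.60000610351562], [658.7000122070312, -85.0999984741211]]
rear x_s -0.1074 y_s 0.1081 -> nose x_s -0.0164 front y 0.1081
```

Request:
{"fn": "carry_out", "kwargs": {
  "offset": [
    [-2.5,0,0],
    [-2.5,0,0],
    [0,0,0],
    [0,2.0,0],
    [0,2.0,0]
  ],
  "delta_rot": [
    [0,0,0],
    [0,0,0],
    [0,0,0],
    [0,0,0],
    [0,0,0]
  ]
}}

```text
time: 16.77
tool_pos: [0.6493, -0.0727, 0.0238]
tcp_rot: [-0.159, 1.563, 0.159]
wrist_force: [-0.3, 0.6, -1.0]
width: 0.347
```

Request:
{"fn": "carry_out", "kwargs": {
  "offset": [
    [0,0,0],
    [0,0,0],
    [0,0,0],
    [0,0,0],
    [0,0,0]
  ],
  "delta_rot": [
    [0,0,0],
    [0,0,0],
    [0,0,0],
    [0,0,0],
    [0,0,0]
  ],
  "fingers": -1
}}

```text
time: 17.18
tool_pos: [0.6485, -0.0727, 0.0227]
tcp_rot: [-0.16, 1.565, 0.16]
wrist_force: [0.2, 0.5, -1.3]
width: -0.001
```

```bash
python3 look.py; python3 - <<'E'
from h import *
s=read_state(); q=s['tool_pos']-EDGE; print(q@XS,q@YS)
plan([(EDGE-.126*XS+.108*YS+[0,0,.02],frame(11.7),1),(EDGE-.126*XS+.108*YS-[0,0,.030],frame(11.7),3)])
E
```

```text
17.1833 [ 0.64852548 -0.07274369  0.02270863] [ 0.2  0.5 -1.3] [-0.03 -0.06  0.02] -0.0013438713118686526 toolx [-0.  0. -1.]
housing top slope x,y,z [-0.05984598 -0.00207774  0.17079577] 331
-0.12150537918852965 0.10740093933194327
offset [[0.27, 0.45, 0.06], [1.67, -0.0, -0.0], [1.67, -0.0, -0.0], [1.66, -0.0, -0.0], [0, 0, 0]] 
   rot [[-0.03, -0.01, -0.03], [-0.0, 0.0, 0.0], [-0.0, 0.0, 0.0], [-0.0, 0.0, 0.0], [0, 0, 0]]
```

Request:
{"fn": "carry_out", "kwargs": {
  "offset": [
    [0.27,0.45,0.06],
    [1.67,0,0],
    [1.67,0,0],
    [1.67,0,0],
    [0,0,0]
  ],
  "delta_rot": [
    [0,0,0],
    [0,0,0],
    [0,0,0],
    [0,0,0],
    [0,0,0]
  ]
}}

```text
time: 17.65
tool_pos: [0.6451, -0.067, -0.0337]
tcp_rot: [-0.159, 1.571, 0.162]
wrist_force: [-0.2, 0.3, -0.9]
width: 0.001
```

Request:
{"fn": "carry_out", "kwargs": {
  "offset": [
    [0,-0.5,0],
    [0,-0.5,0],
    [0,-0.5,0],
    [0,-0.5,0],
    [0,-0.5,0]
  ],
  "delta_rot": [
    [0,0,0],
    [0,0,0],
    [0,0,0],
    [0,0,0],
    [0,0,0]
  ]
}}

```text
time: 18.07
tool_pos: [0.654, -0.0926, -0.0288]
tcp_rot: [-0.16, 1.563, 0.16]
wrist_force: [0.2, 1.6, 0.7]
width: 0.001
```

```bash
python3 look.py; python3 - <<'E'
from h import *
s=read_state(); q=s['tool_pos']-EDGE; print('finger',q@XS,q@YS,q[2])
im,d,c=cam('side'); P=pts(d,c); br=im.astype(int).sum(2)
im,d,c=cam('scene'); P=pts(d,c); Z=P[...,2]; br=im.astype(int).sum(2); Q=P-EDGE
xs,ys=Q@XS,Q@YS; m=(d>0)&(abs(Z-.046)<.006)&(abs(ys-.107)<.02)&(br>300)&(xs>-.13)&(xs<-.03)
print('tab top',m.sum(),xs[m].min(),xs[m].max(),ys[m].mean())
A=cv2.resize(im[185:285,230:350,::-1],(720,600)); cv2.imwrite('pics/s8.png',A)
E
```

```text
18.0667 [ 0.65400836 -0.09263433 -0.02884177] [0.2 1.6 0.7] [0.16 0.04 0.  ] 0.0011838750814116806 toolx [ 0.001  0.001 -1.   ]
housing top slope x,y,z [-0.02619915 -0.00259954  0.16901064] 351
finger -0.09994969385382907 0.10877094488301682 -0.028894188413189477Traceback (most recent call last):
  File "<stdin>", line 6, in <module>
    return umr_minimum(a, axis, None, out, keepdims, initial, where)
ValueError: zero-size array to reduction operation minimum which has no identity
```

Request:
{"fn": "carry_out", "kwargs": {
  "offset": [
    [0,-0.44,0],
    [0,-0.44,0],
    [0,-0.44,0],
    [0,-0.44,0],
    [0,-0.44,0]
  ],
  "delta_rot": [
    [0,0,0],
    [0,0,0],
    [0,0,0],
    [0,0,0],
    [0,0,0]
  ]
}}

```text
time: 18.63
tool_pos: [0.6576, -0.1138, -0.03]
tcp_rot: [-0.16, 1.565, 0.161]
wrist_force: [0.4, 2.3, 0.9]
width: -0.003
```

```bash
python3 look.py; python3 - <<'E'
from h import *
s=read_state(); q=s['tool_pos']-EDGE; print('finger',q@XS,q@YS,q[2])
im,d,c=cam('side'); B=cv2.resize(im[200:310,180:340,::-1],(800,550)); cv2.imwrite('pics/s8.png',B)
E
```

```text
18.6333 [ 0.65760406 -0.11379554 -0.03000014] [0.4 2.3 0.9] [0.15 0.02 0.  ] -0.0030487498411999403 toolx [-0.     0.001 -1.   ]
housing top slope x,y,z [-0.03095548 -0.00108796  0.16895417] 449
finger -0.07842789117083772 0.10809801675333484 -0.02993801714195999
```

View pics/s8.png

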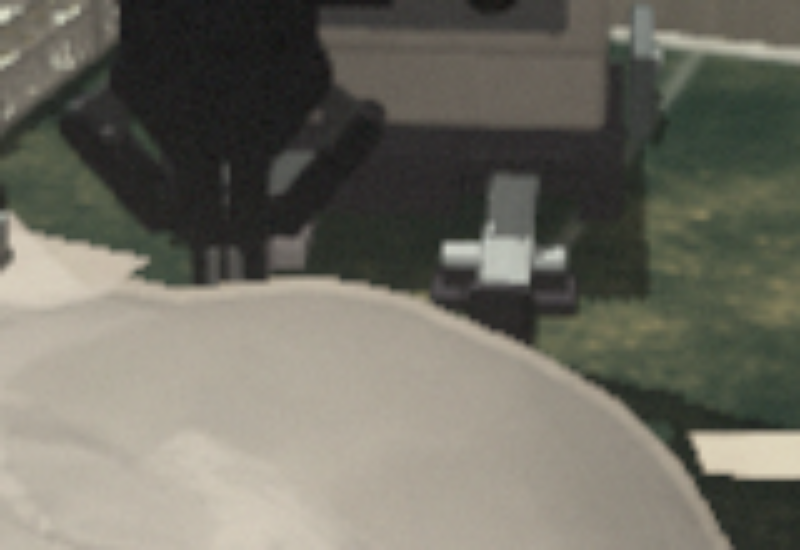

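The view shows the fingers (230,260) behind the shim, the nose showing at (290,250), and the bar still across the ridge holding the deck up. I'll back off and measure the shim.

Request:
{"fn": "carry_out", "kwargs": {
  "offset": [
    [0,1.0,0],
    [0,1.5,0],
    [0,1.0,0],
    [-3.5,0,0],
    [-3.5,0,0]
  ],
  "delta_rot": [
    [0,0,0],
    [0,0,0],
    [0,0,0],
    [0,0,0],
    [0,0,0]
  ]
}}

```text
time: 19.15
tool_pos: [0.6462, -0.0763, 0.0369]
tcp_rot: [-0.16, 1.573, 0.165]
wrist_force: [0.2, 0.3, 0.5]
width: 0.003
```

Request:
{"fn": "carry_out", "kwargs": {
  "offset": [
    [0,0,0],
    [0,0,0],
    [0,0,0],
    [0,0,0],
    [0,0,0]
  ],
  "delta_rot": [
    [0,0,0],
    [0,0,0],
    [0,0,0],
    [0,0,0],
    [0,0,0]
  ]
}}

```text
time: 19.57
tool_pos: [0.6487, -0.0785, 0.0381]
tcp_rot: [-0.16, 1.568, 0.162]
wrist_force: [-0.7, 0.1, 0.5]
width: -0.001
```

```bash
python3 look.py; python3 - <<'E'
from h import *
im,d,c=cam('scene'); P=pts(d,c); Z=P[...,2]; br=im.astype(int).sum(2); Q=P-EDGE
xs,ys=Q@XS,Q@YS; m=(d>0)&(abs(Z-.046)<.007)&(abs(ys-.107)<.025)&(xs>-.13)&(xs<-.0)
print('tab top scene',m.sum(),np.percentile(xs[m],[1,50,99]) if m.any() else 0,ys[m].mean())
im,d,c=cam('wrist'); P=pts(d,c); Z=P[...,2]; Q=P-EDGE; xs,ys=Q@XS,Q@YS; br=im.astype(int).sum(2)
for n,lo,hi in (('tab',.038,.054),('nose',.006,.014)):
    m=(d>0)&(Z>lo)&(Z<hi)&(abs(ys-.107)<.03)&(xs>-.13)&(xs<.0)&(br>200)
    if m.sum()>20: print(n,m.sum(),np.percentile(xs[m],[1,50,99]).round(4),np.percentile(ys[m],[2,50,98]).round(4))
E
```

```text
19.5667 [ 0.64872749 -0.07854572  0.03807314] [-0.7  0.1  0.5] [ 0.02  0.01 -0.01] -0.0012990846846150674 toolx [-0.004  0.001 -1.   ]
housing top slope x,y,z [-0.0583312   0.00098599  0.17036926] 361
tab top scene 18 [-0.06737715 -0.03122887 -0.0057942 ] 0.10963943693345884
tab 278 [-0.0535 -0.0427 -0.0332] [0.1042 0.1074 0.1112]
```

```bash
python3 - <<'E'
from h import *
R=Ro.from_rotvec([-.261,1.551,.047]); T=np.array([.5394,-.0791,-.0280])
up=T-R.apply([.115,0,0]); s=read_state(); Rn=Ro.from_rotvec(s['tcp_rot'])
plan([(s['tool_pos']+[-.01,.0,.045],Rn,2),(up,R,6),(up,R,2),(T,R,5)])
E
```

```text
offset [[-2.25, 0.1, -0.49], [-2.25, 0.11, -0.5], [-0.03, 0.6, -1.63], [-0.05, 0.6, -1.63], [-0.06, 0.59, -1.63]] 
   rot [[0.0, 0.0, 0.0], [0.0, 0.0, 0.0], [0.07, -0.0, -1.32], [0.07, -0.0, -1.32], [0.07, -0.0, -1.32]]
offset [[-0.08, 0.59, -1.63], [-0.09, 0.58, -1.63], [-0.1, 0.58, -1.63], [0.0, 0.0, 0.0], [0.0, 0.0, 0.0]] 
   rot [[0.08, -0.0, -1.32], [0.07, -0.0, -1.32], [0.08, -0.0, -1.32], [-0.0, -0.0, -0.0], [-0.0, -0.0, -0.0]]
offset [[2.3, 0.0, 0.0], [2.3, 0.0, 0.0], [2.3, 0.0, 0.0], [2.3, 0.0, 0.0], [2.3, 0.0, 0.0]] 
   rot [[-0.0, -0.0, -0.0], [-0.0, -0.0, -0.0], [-0.0, -0.0, -0.0], [-0.0, -0.0, -0.0], [-0.0, -0.0, -0.0]]
```

Request:
{"fn": "carry_out", "kwargs": {
  "offset": [
    [-2.25,0.1,-0.5],
    [-2.25,0.1,-0.5],
    [-0.05,0.6,-1.63],
    [-0.05,0.6,-1.63],
    [-0.05,0.6,-1.63]
  ],
  "delta_rot": [
    [0,0,0],
    [0,0,0],
    [0.07,0,-1.32],
    [0.07,0,-1.32],
    [0.07,0,-1.32]
  ]
}}

```text
time: 20.13
tool_pos: [0.5885, -0.0719, 0.0864]
tcp_rot: [-0.211, 1.557, 0.102]
wrist_force: [-0.6, -0.1, 0.4]
width: -0.001
```

Request:
{"fn": "carry_out", "kwargs": {
  "offset": [
    [-0.08,0.59,-1.63],
    [-0.09,0.58,-1.63],
    [-0.1,0.58,-1.63],
    [0,0,0],
    [0,0,0]
  ],
  "delta_rot": [
    [0.07,0,-1.32],
    [0.07,0,-1.32],
    [0.07,0,-1.32],
    [0,0,0],
    [0,0,0]
  ],
  "fingers": 0.2
}}

```text
time: 20.55
tool_pos: [0.5366, -0.0635, 0.0868]
tcp_rot: [-0.262, 1.549, 0.048]
wrist_force: [0.1, 0.3, 0.4]
width: 0.598
```

Request:
{"fn": "carry_out", "kwargs": {
  "offset": [
    [0,0,0],
    [0,0,0],
    [0,0,0],
    [0,0,0],
    [0,0,0]
  ],
  "delta_rot": [
    [0,0,0],
    [0,0,0],
    [0,0,0],
    [0,0,0],
    [0,0,0]
  ]
}}

```text
time: 20.97
tool_pos: [0.5378, -0.0642, 0.0871]
tcp_rot: [-0.261, 1.549, 0.046]
wrist_force: [-0.2, 0.9, 0.8]
width: 0.597
```

```bash
python3 look.py; python3 - <<'E'
from h import *
im,d,c=cam('wrist'); P=pts(d,c); Z=P[...,2]; br=im.astype(int).sum(2)
m=(d>.15)&(Z>.012)&(Z<.045)&(br<170)
comp(c,m,[.535,-.05],.028,'handle')
Q=P-EDGE; xs,ys=Q@XS,Q@YS
m=(d>0)&(Z>.038)&(Z<.054)&(abs(ys-.107)<.03)&(xs>-.13)&(xs<.0)&(br>200)
if m.sum()>20: print('tab',m.sum(),np.percentile(xs[m],[1,50,99]).round(4),np.percentile(ys[m],[2,50,98]).round(4))
R=Ro.from_rotvec([-.261,1.551,.047]); T=np.array([.5394,-.0791,-.0280]); plan([(T,R,5)])
E
```

```text
20.9667 [ 0.53779308 -0.06418166  0.08714967] [-0.2  0.9  0.8] [ 0.06  0.03 -0.04] 0.5965222486693726 toolx [ 0.027 -0.134 -0.991]
housing top slope x,y,z [-0.05963781  0.00142699  0.17044554] 1040
handle 2530 [537.9 -66.1] [23.9 98. ] 11.0 [[516.7999877929688, -20.299999237060547], [535.5, -116.5], [559.0, -111.9000015258789], [540.2999877929688, -15.699999809265137]]
tab 142 [-0.0668 -0.0655 -0.0622] [0.101  0.1079 0.1141]
offset [[2.32, 0.02, -0.02], [2.32, 0.01, -0.02], [2.32, 0.02, -0.02], [2.33, 0.01, -0.02], [2.32, 0.02, -0.03]] 
   rot [[-0.0, 0.02, 0.01], [-0.0, 0.02, 0.01], [-0.0, 0.03, 0.01], [-0.0, 0.02, 0.01], [-0.01, 0.03, 0.0]]
```

Request:
{"fn": "carry_out", "kwargs": {
  "offset": [
    [2.32,0.02,-0.02],
    [2.32,0.02,-0.02],
    [2.32,0.02,-0.02],
    [2.32,0.02,-0.02],
    [2.32,0,-0.02]
  ],
  "delta_rot": [
    [0,0,0],
    [0,0,0],
    [0,0,0],
    [0,0,0],
    [0,0,0]
  ]
}}

```text
time: 21.48
tool_pos: [0.5396, -0.0791, -0.0286]
tcp_rot: [-0.262, 1.548, 0.047]
wrist_force: [0.6, 0.7, 0.4]
width: 0.598
```

Request:
{"fn": "carry_out", "kwargs": {
  "offset": [
    [0,0,0],
    [0,0,0],
    [0,0,0],
    [0,0,0],
    [0,0,0]
  ],
  "delta_rot": [
    [0,0,0],
    [0,0,0],
    [0,0,0],
    [0,0,0],
    [0,0,0]
  ],
  "fingers": -1,
  "newtons": 80
}}

```text
time: 21.9
tool_pos: [0.5393, -0.0786, -0.0272]
tcp_rot: [-0.261, 1.548, 0.047]
wrist_force: [-0.1, -0.5, -6.2]
width: 0.268
```

```bash
python3 look.py; python3 - <<'E'
from h import *
s=read_state(); T0=s['tool_pos']; 
p0,R0=tool_from_tip(lever_tip(-7.6),-78.3,-7.6); print(p0,R0.as_rotvec(),T0-p0)
W=[]
for phi,n in [(-5,3),(-2,3),(2,3),(6,3),(10,3),(14.3,5)]:
    t=lever_tip(phi,gap=.0005 if phi<5 else .003); p,R=tool_from_tip(t,-78.3,phi); W.append((p,R,n))
plan(W)
E
```

```text
21.9 [ 0.53930515 -0.07864362 -0.02724083] [-0.1 -0.5 -6.2] [ 0.6   0.25 -0.06] 0.2675478790692909 toolx [ 0.027 -0.134 -0.991]
housing top slope x,y,z [-0.06769979  0.00070381  0.17073957] 1091
[ 0.53939713 -0.07882776 -0.02719916] [-0.25682348  1.54704999  0.05027041] [-5.73284099e-05  1.53989952e-04 -4.98138781e-05]
offset [[-0.17, 0.06, 0.0], [-0.17, 0.06, 0.0], [-0.18, 0.07, 0.0], [-0.18, 0.07, 0.0], [-0.18, 0.08, 0.0]] 
   rot [[0.01, -0.03, 0.96], [0.01, -0.03, 0.96], [0.02, -0.03, 0.96], [0.0, 0.01, 1.0], [0.0, 0.01, 1.0]]
offset [[-0.17, 0.08, 0.0], [-0.24, 0.09, -0.0], [-0.24, 0.09, -0.0], [-0.24, 0.09, -0.0], [-0.33, 0.08, -0.0]] 
   rot [[0.0, 0.01, 1.0], [0.0, 0.01, 1.33], [0.01, 0.01, 1.33], [0.0, 0.01, 1.34], [0.0, 0.01, 1.33]]
offset [[-0.33, 0.09, -0.0], [-0.32, 0.1, -0.0], [-0.25, 0.07, -0.0], [-0.24, 0.08, -0.0], [-0.24, 0.08, -0.0]] 
   rot [[0.0, 0.01, 1.33], [0.01, 0.01, 1.34], [0.0, 0.01, 1.33], [0.0, 0.01, 1.33], [0.0, 0.01, 1.34]]
offset [[-0.16, 0.04, -0.0], [-0.16, 0.04, -0.0], [-0.16, 0.04, -0.0], [-0.16, 0.05, -0.0], [-0.15, 0.04, -0.0]] 
   rot [[0.0, 0.01, 0.86], [0.0, 0.01, 0.86], [0.0, 0.01, 0.86], [0.01, 0.0, 0.86], [0.0, 0.0, 0.86]]
```

Request:
{"fn": "carry_out", "kwargs": {
  "offset": [
    [-0.17,0.06,0],
    [-0.17,0.06,0],
    [-0.17,0.07,0],
    [-0.18,0.07,0],
    [-0.18,0.08,0]
  ],
  "delta_rot": [
    [0,0,0.96],
    [0,0,0.96],
    [0,0,0.96],
    [0,0,1.0],
    [0,0,1.0]
  ]
}}

```text
time: 22.37
tool_pos: [0.5385, -0.0743, -0.0189]
tcp_rot: [-0.195, 1.559, 0.115]
wrist_force: [-0.5, 0.5, -5.1]
width: 0.266
```

Request:
{"fn": "carry_out", "kwargs": {
  "offset": [
    [-0.17,0.08,0],
    [-0.24,0.09,0],
    [-0.24,0.09,0],
    [-0.24,0.09,0],
    [-0.33,0.08,0]
  ],
  "delta_rot": [
    [0,0,1.0],
    [0,0,1.33],
    [0,0,1.33],
    [0,0,1.33],
    [0,0,1.33]
  ]
}}

```text
time: 22.78
tool_pos: [0.538, -0.0706, -0.0066]
tcp_rot: [-0.11, 1.569, 0.201]
wrist_force: [-0.8, -0.3, -4.5]
width: 0.272
```

Request:
{"fn": "carry_out", "kwargs": {
  "offset": [
    [-0.33,0.09,0],
    [-0.32,0.1,0],
    [-0.25,0.07,0],
    [-0.24,0.08,0],
    [-0.24,0.08,0]
  ],
  "delta_rot": [
    [0,0,1.33],
    [0,0,1.33],
    [0,0,1.33],
    [0,0,1.33],
    [0,0,1.33]
  ]
}}

```text
time: 23.2
tool_pos: [0.5377, -0.0681, 0.0078]
tcp_rot: [-0.019, 1.576, 0.292]
wrist_force: [0.1, 0.0, -3.9]
width: 0.264
```

Request:
{"fn": "carry_out", "kwargs": {
  "offset": [
    [-0.16,0.04,0],
    [-0.16,0.04,0],
    [-0.16,0.04,0],
    [-0.16,0.05,0],
    [-0.15,0.04,0]
  ],
  "delta_rot": [
    [0,0,0.86],
    [0,0,0.86],
    [0,0,0.86],
    [0,0,0.86],
    [0,0,0.86]
  ]
}}

```text
time: 23.62
tool_pos: [0.537, -0.0672, 0.0152]
tcp_rot: [0.042, 1.581, 0.351]
wrist_force: [0.6, -0.4, -5.1]
width: 0.267
```

```bash
python3 look.py; python3 - <<'E'
from h import *
s=read_state(); p,R=s['tool_pos'],Ro.from_rotvec(s['tcp_rot'])
# bar pose now
B=R*rel_R.inv(); o=p-B.apply(rel_p); tip=o+B.apply([.162,0,.007]); e=tip-EDGE; print('tip x_s',e@XS,e@YS,tip[2],'origin',o,'dir',B.apply([1,0,0]))
E
```

```text
23.6167 [ 0.53702134 -0.06722659  0.01518128] [ 0.6 -0.4 -5.1] [-0.3  -0.03 -0.02] 0.2669764595770223 toolx [-0.048  0.243 -0.969]
housing top slope x,y,z [-4.21023818e-02  1.38805877e-04  1.65257706e-01] 1304
tip x_s 0.013855807522739627 0.0003981614598508097 0.01615246931732929 origin [ 0.53883527 -0.07162608  0.04944668] dir [ 0.1976713  -0.94853884 -0.24738659]
```

The deck now rests on the shim: slope about 0.038, front up about 6.5 mm. Next I'll draw the bar out and lay it obliquely in front of the fulcrum, clear of the bag.

```bash
python3 - <<'E'
from h import *
z=np.load('w1.npz'); c={k:z[k] for k in z.files}
for u,v in [(260,200),(308,195),(313,228),(265,232),(215,180),(217,242)]: print('paper/timer',ray(c,u/1.4,v/1.4,.002).round(3))
phi=14.3; a=np.deg2rad(phi); dd=XS*np.cos(a)-ZW*np.sin(a); s=read_state()
fin=EDGE+.0138*XS+[0,0,.0162]
W=[]
for t,n in [(fin-.027*dd,5),(fin-.045*dd+.045*ZW,5)]:
    p,R=tool_from_tip(t,-78.3,phi); W.append((p,R,n))
def lay(H,yaw,h):
    B=barR(yaw,0); return np.array([H[0],H[1],h])+B.apply(rel_p),B*rel_R
p,R=lay((.47,-.03),-40,.10); W.append((p,R,10)); print(p,R.as_rotvec())
p,R=lay((.47,-.03),-40,.001); W.append((p,R,5)); print(p)
plan(W)
E
```

```text
paper/timer [ 0.417 -0.067  0.002]
paper/timer [ 0.466 -0.052  0.002]
paper/timer [ 0.477 -0.085  0.002]
paper/timer [ 0.427 -0.1    0.002]
paper/timer [ 0.369 -0.056  0.002]
paper/timer [ 0.377 -0.121  0.002]
[ 0.47300078 -0.03343443  0.0659    ] [-0.67437954  1.46169487  0.67571198]
[ 0.47300078 -0.03343443 -0.0331    ]
offset [[0.0, 0.54, -0.01], [0.0, 0.54, -0.01], [0.0, 0.54, -0.01], [0.0, 0.54, -0.01], [0.0, 0.54, -0.0]] 
   rot [[0.01, 0.01, -0.0], [0.01, 0.01, -0.01], [0.02, 0.01, -0.0], [0.01, 0.01, -0.01], [0.02, 0.01, -0.0]]
offset [[-0.87, 0.58, -0.0], [-0.87, 0.58, -0.01], [-0.87, 0.59, -0.0], [-0.87, 0.58, -0.01], [-0.88, 0.59, -0.0]] 
   rot [[-0.0, 0.0, -0.0], [-0.0, 0.0, -0.0], [-0.0, 0.0, -0.0], [-0.0, 0.0, -0.0], [-0.0, 0.0, -0.0]]
offset [[0.06, 0.01, -0.56], [0.06, 0.05, -0.56], [0.07, 0.09, -0.55], [0.07, 0.13, -0.54], [0.07, 0.16, -0.53]] 
   rot [[-3.81, 0.47, -1.37], [-3.81, 0.47, -1.37], [-3.81, 0.47, -1.37], [-3.81, 0.47, -1.38], [-3.81, 0.47, -1.38]]
offset [[0.07, 0.2, -0.52], [0.07, 0.23, -0.51], [0.07, 0.27, -0.49], [0.06, 0.3, -0.47], [0.06, 0.34, -0.44]] 
   rot [[-3.81, 0.47, -1.37], [-3.82, 0.46, -1.38], [-3.81, 0.47, -1.37], [-3.82, 0.46, -1.38], [-3.81, 0.47, -1.37]]
offset [[1.98, -0.0, -0.0], [1.98, -0.0, -0.0], [1.98, -0.0, -0.01], [1.98, -0.0, -0.0], [1.98, -0.0, -0.01]] 
   rot [[-0.0, -0.0, -0.0], [-0.0, -0.0, -0.0], [-0.0, -0.0, -0.0], [-0.0, -0.0, -0.0], [-0.0, -0.0, -0.0]]
```

Request:
{"fn": "carry_out", "kwargs": {
  "offset": [
    [0,0.54,0],
    [0,0.54,0],
    [0,0.54,0],
    [0,0.54,0],
    [0,0.54,0]
  ],
  "delta_rot": [
    [0,0,0],
    [0,0,0],
    [0,0,0],
    [0,0,0],
    [0,0,0]
  ]
}}

```text
time: 24.08
tool_pos: [0.5315, -0.0406, 0.0217]
tcp_rot: [0.041, 1.581, 0.35]
wrist_force: [0.2, -0.2, -4.3]
width: 0.265
```

Request:
{"fn": "carry_out", "kwargs": {
  "offset": [
    [-0.87,0.58,0],
    [-0.87,0.58,0],
    [-0.87,0.58,0],
    [-0.87,0.58,0],
    [-0.87,0.58,0]
  ],
  "delta_rot": [
    [0,0,0],
    [0,0,0],
    [0,0,0],
    [0,0,0],
    [0,0,0]
  ]
}}

```text
time: 24.5
tool_pos: [0.5289, -0.0244, 0.0726]
tcp_rot: [0.041, 1.579, 0.349]
wrist_force: [-0.1, 0.1, -5.0]
width: 0.271
```

Request:
{"fn": "carry_out", "kwargs": {
  "offset": [
    [0.06,0.01,-0.56],
    [0.06,0.05,-0.56],
    [0.07,0.09,-0.55],
    [0.07,0.13,-0.54],
    [0.07,0.16,-0.53]
  ],
  "delta_rot": [
    [-3.81,0.47,-1.37],
    [-3.81,0.47,-1.37],
    [-3.81,0.47,-1.37],
    [-3.81,0.47,-1.37],
    [-3.81,0.47,-1.37]
  ]
}}

```text
time: 24.92
tool_pos: [0.501, -0.0287, 0.0693]
tcp_rot: [-0.321, 1.538, 0.519]
wrist_force: [0.8, 0.2, -5.1]
width: 0.268
```

Request:
{"fn": "carry_out", "kwargs": {
  "offset": [
    [0.07,0.2,-0.52],
    [0.07,0.23,-0.51],
    [0.07,0.27,-0.49],
    [0.06,0.3,-0.47],
    [0.06,0.34,-0.44]
  ],
  "delta_rot": [
    [-3.81,0.47,-1.37],
    [-3.81,0.47,-1.37],
    [-3.81,0.47,-1.37],
    [-3.81,0.47,-1.37],
    [-3.81,0.47,-1.37]
  ]
}}

```text
time: 25.33
tool_pos: [0.4732, -0.0328, 0.0664]
tcp_rot: [-0.678, 1.46, 0.677]
wrist_force: [-0.4, -0.4, -6.9]
width: 0.271
```

```bash
python3 look.py; python3 - <<'E'
from h import *
s=read_state();print(s['tcp_rot'])
B=barR(-40,0); p=np.array([.47,-.03,.001])+B.apply(rel_p); plan([(p+[0,0,.015],B*rel_R,5),(p,B*rel_R,5)])
E
```

```text
25.3333 [ 0.47322119 -0.03280723  0.06637941] [-0.4 -0.4 -6.9] [0.02 0.04 0.02] 0.27138662163018573 toolx [ 0.003  0.    -1.   ]
housing top slope x,y,z [-0.04333092  0.00098683  0.16537547] 1416
[-0.68030112  1.46127639  0.68026393]
offset [[1.68, -0.04, 0.01], [1.68, -0.05, 0.01], [1.68, -0.04, 0.0], [1.67, -0.05, 0.0], [1.68, -0.04, 0.01]] 
   rot [[0.08, -0.02, 0.0], [0.08, -0.02, 0.0], [0.07, -0.01, 0.0], [0.08, -0.02, 0.01], [0.07, -0.01, 0.0]]
offset [[0.3, -0.0, -0.0], [0.3, -0.0, -0.0], [0.3, -0.0, -0.0], [0.3, -0.0, -0.0], [0.3, -0.0, -0.0]] 
   rot [[0.0, -0.0, 0.0], [0.0, -0.0, 0.0], [0.0, -0.0, 0.0], [0.0, -0.0, 0.0], [0.0, -0.0, 0.0]]
```

Request:
{"fn": "carry_out", "kwargs": {
  "offset": [
    [1.68,0,0],
    [1.68,0,0],
    [1.68,0,0],
    [1.68,0,0],
    [1.68,0,0]
  ],
  "delta_rot": [
    [0,0,0],
    [0,0,0],
    [0,0,0],
    [0,0,0],
    [0,0,0]
  ]
}}

```text
time: 25.8
tool_pos: [0.4741, -0.0328, -0.0183]
tcp_rot: [-0.673, 1.461, 0.674]
wrist_force: [-0.5, 0.1, -4.8]
width: 0.27
```

Request:
{"fn": "carry_out", "kwargs": {
  "offset": [
    [0.3,0,0],
    [0.3,0,0],
    [0.3,0,0],
    [0.3,0,0],
    [0.3,0,0]
  ],
  "delta_rot": [
    [0,0,0],
    [0,0,0],
    [0,0,0],
    [0,0,0],
    [0,0,0]
  ]
}}

```text
time: 26.22
tool_pos: [0.4747, -0.033, -0.0327]
tcp_rot: [-0.676, 1.46, 0.675]
wrist_force: [-0.5, -1.1, -4.2]
width: 0.267
```

Request:
{"fn": "carry_out", "kwargs": {
  "offset": [
    [0,0,0],
    [0,0,0],
    [0,0,0],
    [0,0,0],
    [0,0,0]
  ],
  "delta_rot": [
    [0,0,0],
    [0,0,0],
    [0,0,0],
    [0,0,0],
    [0,0,0]
  ],
  "fingers": 0.2
}}

```text
time: 26.63
tool_pos: [0.4741, -0.033, -0.033]
tcp_rot: [-0.676, 1.46, 0.675]
wrist_force: [0.8, -0.1, 0.3]
width: 0.602
```

Request:
{"fn": "carry_out", "kwargs": {
  "offset": [
    [-2.5,0,0],
    [-3.5,0,0],
    [-4,0,0],
    [-4,0,0],
    [-4,0,0]
  ],
  "delta_rot": [
    [0,0,0],
    [0,0,0],
    [0,0,0],
    [0,0,0],
    [0,0,0]
  ]
}}

```text
time: 27.05
tool_pos: [0.4726, -0.033, 0.1483]
tcp_rot: [-0.675, 1.462, 0.676]
wrist_force: [1.0, -0.5, 0.4]
width: 0.599
```

Request:
{"fn": "carry_out", "kwargs": {
  "offset": [
    [0,0,0],
    [0,0,0],
    [0,0,0],
    [0,0,0],
    [0,0,0]
  ],
  "delta_rot": [
    [0,0,0],
    [0,0,0],
    [0,0,0],
    [0,0,0],
    [0,0,0]
  ]
}}

```text
time: 27.47
tool_pos: [0.4715, -0.0329, 0.1443]
tcp_rot: [-0.674, 1.465, 0.678]
wrist_force: [-1.2, 0.6, -0.2]
width: 0.602
```

```bash
python3 look.py; python3 - <<'E'
from h import *
im,d,c=cam('wrist'); P=pts(d,c); Z=P[...,2]; br=im.astype(int).sum(2); save('w9',im)
comp(c,(Z>.018)&(Z<.04)&(br<150)&(d>.2),[.47,-.03],.028,'handle')
m=(Z>.003)&(Z<.02)&(br>330)&(abs(P[...,0]-.55)<.07)&(abs(P[...,1]+.1)<.06)&(d>.2)
q=P[m]; B=barR(-40,0); l=(q-[.47,-.03,0])@B.as_matrix(); k=abs(l[:,1])<.02; print('blade x',np.percentile(l[k,0],[1,99]),'z',np.percentile(l[k,2],[5,50,95]), 'n',k.sum())
Q=P-EDGE; xs,ys=Q@XS,Q@YS
m=(d>0)&(Z>.038)&(Z<.054)&(abs(ys-.107)<.03)&(xs>-.13)&(xs<.0)&(br>200)
if m.sum()>20: print('tab',m.sum(),np.percentile(xs[m],[1,50,99]).round(4),np.percentile(ys[m],[2,50,98]).round(4))
E
```

```text
27.4667 [ 0.47147595 -0.0328881   0.14428287] [-1.2  0.6 -0.2] [-0.   -0.04 -0.  ] 0.6023191156011605 toolx [-0.003  0.002 -1.   ]
housing top slope x,y,z [-0.0445904   0.00168174  0.16532017] 1390
handle 1142 [450.6 -13.2] [23.1 43.8] 49.6 [[426.3999938964844, -7.800000190734863], [459.79998779296875, -36.20000076293945], [474.79998779296875, -18.600000381469727], [441.3999938964844, 9.800000190734863]]
blade x [0.05900537 0.16264313] z [0.00838738 0.00954533 0.01064082] n 1570
```

View pics/w9.png

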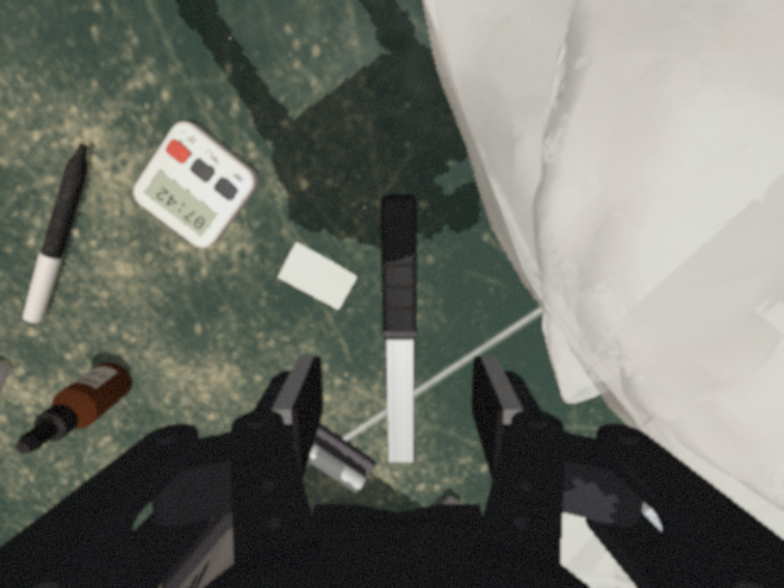

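The bar lies flat from (398,195) to (400,460) with its tip ahead of the fulcrum at (345,460), and nothing is touched. The deck slope of about 0.040 confirms that it rests on the shim.

```bash
python3 - <<'E'
from h import *
im,d,c=cam('scene'); P=pts(d,c); Z=P[...,2]; Q=P-EDGE; xs,ys=Q@XS,Q@YS
m=(d>0)&(abs(Z-.046)<.005)&(abs(ys-.107)<.02)&(xs>-.13)&(xs<-.035)
print('tab',m.sum(),np.percentile(xs[m],[2,98]).round(4),np.median(ys[m]).round(4))
print(finish_job())
E
```

```text
tab 62 [-0.0669 -0.0358] 0.1085
the job is handed in; nothing more can be done
None
```

The job is done and handed in, at about 27.5 s of the 67 s allowed. No verdict is reported.

**What I did**
- I laid the bar over the fulcrum with its tip about 13 mm inside the notch. Pressing the handle onto the table raised the deck's front edge by about 11–12 mm, and I let go there.
- I carried the shim in front of the wear plate and pushed it under the edge with closed, upright fingers. I pushed from behind rather than leaning the gripper, because a leaned hand would have come too close to the bag on the bench.
- I took hold of the bar again, let the deck down in small steps, and drew the bar out. It now lies obliquely in front of the fulcrum.

**Last checks**

| Check | Measured | Required |
|---|---|---|
| Deck angle | about 0.040 rad | 0.025 to 0.05 |
| Shim nose under the edge | about 24 mm | at least 15 mm |
| Shim sideways from the plate's middle | a few mm | within 20 mm |
| Bar tip in front of the ridge | about 31 mm | at least 8 mm |
| Bar | flat (blade top at 9.5 mm) | flat on the table |
| Gripper | clear of everything | touches nothing |

**What disagreed or went wrong**
- **Fingertips:** they end about 40 mm short of the reported TCP. My first grasp therefore closed on nothing above the handle; I corrected the heights after that.
- **Shim nudged:** the shim had turned about 7° by the time I came to grasp it, probably brushed when the fingers opened at the bar. I measured it again before taking hold.
- **Not measured directly:** I did not read the contact forces the judging uses. I also did not measure how far the bystanders may have moved; none was handled.

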